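Lock the levelling screw of a glass coating stand

TASK

The front levelling screw of the glass-topped stand is set, but its big locknut is still backed off: with the fingers, run the nut down clockwise until it just bears on the lug. Then carry the ring spanner over by the middle of its handle, set it down over the nut until it lies flat on the lug and let go of it, take it again near the end of the handle for leverage and pull the nut up tight (about 1.8 N m). Finally lay the spanner flat on the bench, leaving the nut tight and the mug, jar, cap and bottle where they stand.

Things in the scene. Friction and masses are not known exactly. Their poses are not given: they have to be found in the camera images.
- stand: Fixed grey cast stand. Origin: on the bench, on the front screw's axis; x points to the centre of its round glass plate (125 mm radius, centre 210 mm along x, top 70 mm over the bench), z up. Round the front screw it is a flat round lug, 144 mm across, top face 80 mm over the bench. The two small screws beyond the glass are locked already: leave them.
- screw: Fixed upright steel levelling screw through the lug, 25 mm thick. Origin: on its axis, at the height at which the nut's underside stands at the start (2 to 3.5 mm over the lug, varying); its top is 54 mm above that.
- locknut: Plain steel square nut on the screw, 46 mm across flats, 30 mm tall, top edge chamfered 5 mm at the corners. Origin: centre of its underside; x is square to a pair of flats (the other pair square to y), z up. Right-hand thread: clockwise from above it sinks 10 mm per turn.
- nut_top (a point): Centre of the nut's top face, on the screw's axis; axes as the nut's. Turning the nut free takes 0.1 N m; once it bears on the lug the torque climbs by about 2.5 N m per radian: just bearing is 0.3 to 0.5 N m, locked is 1.5 N m or more (0.5 to 0.8 rad after first touch). It stays where it is left.
- spanner: Loose plain steel ring spanner, 0.4 kg, first flat on the bench. Origin: centre of the ring, on its underside; x along the handle to its end (185 mm), z up. Ring 20 mm tall, 66 mm square outside; square hole 50 mm across flats, flats square to x and y; it slips over the nut if turned within about 5 degrees of the nut's square.
- handle_mid (a point): Balance point of the spanner, where to carry it: 66 mm along x from the ring centre, 8 mm over the underside; axes as the spanner's. The handle is 20 mm wide and 16 mm tall, its underside level with the ring's, from 33 to 185 mm along x. With the spanner flat on the lug, its underside is 80 mm over the bench and the handle beyond 72 mm overhangs the lug.
- handle_end (a point): Grip point near the end of the spanner's handle: 140 mm along x from the ring centre, 8 mm over the underside; axes as the spanner's. 13 N square to the handle here makes 1.8 N m.
- mug: Bystander: blue open cup, 80 mm across, 95 mm tall, origin under its centre.
- jar: Bystander: amber jar standing on the glass plate, 66 mm across, 60 mm tall, origin under its centre.
- cap: Bystander: black screw cap lying on the glass plate, 44 mm across, 14 mm tall, origin under its centre.
- wash_bottle: Bystander: white bottle on the bench, 66 mm across, 170 mm tall, origin under its centre.
Not all that is in view belongs to the job. Leave any blue or yellow look-alike of the spanner alone.

How it is judged:
On the way, in this order (a step that is already met when the one before it is completed fails the run):
1. the nut is run down by hand until it bears on the lug, the spanner still on the bench (contact force between locknut and stand above 5 N and height (world z) of spanner below 0.02 m), for 0.1 s.
2. the spanner lies over the nut, flat on the lug, let go, the nut not yet locked (horizontal distance between spanner and nut_top below 0.006 m and height (world z) of spanner between 0.07 and 0.086 m and angle between spanner's own z axis and vertical below 0.1 rad and contact force between the fingers and spanner below 0.3 N and contact force between locknut and stand below 200 N), for 0.2 s.
3. with the spanner on the nut and the grasp near the handle's end, the nut is pulled up tight (contact force between locknut and stand above 200 N and horizontal distance between the grasp point and handle_end below 0.05 m and horizontal distance between spanner and nut_top below 0.008 m and contact force between spanner and locknut above 5 N), for 0.1 s.
At the end, for the whole second after the job is handed in: The nut bears on the lug with at least 190 N (about 1.2 N m of tightening); the spanner lies flat and at rest on the bench (underside within 8 mm of it, tilt under 0.1 rad) (contact force between locknut and stand above 190 N and height (world z) of spanner below 0.008 m and angle between spanner's own z axis and vertical below 0.1 rad and linear speed of spanner below 0.02 m/s); the robot touches nothing.
It fails at once if the mug is moved more than 20 mm or tipped (distance of mug from where it was at the start of the episode above 0.02 m or angle between mug's own z axis and vertical above 0.35 rad).
It fails at once if the jar is moved more than 20 mm or tipped (distance of jar from where it was at the start of the episode above 0.02 m or angle between jar's own z axis and vertical above 0.35 rad).
It fails at once if the cap is moved more than 20 mm or tipped (distance of cap from where it was at the start of the episode above 0.02 m or angle between cap's own z axis and vertical above 0.35 rad).
It fails at once if the wash bottle is moved more than 20 mm or tipped (distance of wash_bottle from where it was at the start of the episode above 0.02 m or angle between wash_bottle's own z axis and vertical above 0.35 rad).
It also fails if it takes over 72 s, if anything falls off the work surface, if the arm or the gripper's body presses on something with over 40 N, if the wrist force passes 120 N, or if a joint passes its speed limit or range.

ROBOT

A 6-joint arm with a two-finger parallel gripper is mounted at the origin on the work surface. World frame = base frame: x ahead of the robot, y to its left, z up, the work surface at z = 0. Lengths are in m, angles in rad, forces in N, time in s.
With the tool pointing down it reaches from about 0.35 to 0.775 m from the base axis. Payload 5.5 kg.
Tool frame: the origin (TCP) lies midway between the tips of the shut fingers; the grasp point (between the pads) lies 19 mm behind it; z points along the fingers, y is the line along which they close (so a half turn about z gives the same grasp; the last joint's range is limited). The gripper opens to 85 mm and grips with 20 to 120 N. Pads are 22 mm wide; open, the fingers measure 114 mm over their backs; the gripper's body (76 mm by 85 mm) begins 54 mm behind the grasp point. The pads swing forward as they close: fully open they stand 13 mm farther back than shut.
Start: joints at [-1.475, 0.313, 0.046, 1.304, 0, 1.431], TCP at [0.134, -0.559, 0.231] pointing down, gripper open.
Joint ranges: [-2.76, 2.76], [-0.86, 1.69], [-1.03, 1.26], [-2.2, 2.34], [-1.47, 1.5], [-3.14, 3.14]. Speed limits (rad/s): [2.57, 2.57, 3.14, 3.14, 3.14, 3.14].

INTERFACE

Orientations are given as a unit quaternion [w, x, y, z].
In Python, from workcell import env gives the robot as it stands. The module is installed in compiled form; this text tells all that it offers.
- The arm moves only by the tool servo_tool, never from a script. Its argument "increments" is a list of rows, each an object of numbers: "grip": the closure, from 0 (fully open) to 1 (shut); "x", "y", "z": the shift along the tool's x, y, z in mm; "roll": the turn about the tool's z in degrees. In form: [{"grip": .., "x": .., "y": .., "z": .., "roll": ..}, ...]. A call has 1 to 5 rows; each row shifts and turns the commanded pose from where the row before left it, along the tool's axes as they then stand; what a row does not reach is not made up. A row lasts 1/12 s, in which the tool goes at most 41.7 mm and 7.16 degrees, less where a joint would pass 70% of its speed; a pose out of reach is approached as far as the arm can. A call is refused whole if a number of a shift passes 41.7 or a number of a turn 7.16, either way. A call with a gripper value outside its range is refused whole. The fingers move at their own pace and stop on an object; "grip_force" is the grip in N (left out, the last holds). Time passes only in rows, so rows that do not move let the fingers close. It gives the time, the measured TCP pose, the force, the opening and the grip force at its end, in the units of the state.
- env.get_state(): the state, without advancing time (a new reading comes with each control period).
- env.read_camera(name): name is "scene" or "top" or "wrist"; returns the picture (420x560x3 uint8, red, green, blue); there is no depth.
- env.get_calibration(name): a dict with "vertical_fov" (degrees; the focal length in pixels is half the picture's height over the tangent of half this angle, whatever the lens; pixels are square), "cx", "cy" (the principal point, pixels), "k1" (the pictures are not rectified: a ray, as slopes to the right and down, at radius r is drawn at 1 + k1 r^2 times it, then the intrinsics apply), "rvec" (rotation vector, rad) and "tvec" (3), from world to camera coordinates, as OpenCV has them; the wrist camera has in their place "tool_from_camera" (4x4, takes a point from camera to tool coordinates, whose origin is the TCP and whose axes are the flange's). Camera axes: x right, y down, z forward; pixel columns grow to the right and rows downward; lengths in m; the calibration is good to about 2 mm. A picture is of the moment at which its call begins: read the wrist's pose just before it. get_calibration takes no time and is no camera call.
- env.hand_in(): hands the job in; it is judged then, once.
The state is a dict: "clock": time; "joint_pos": joint angles; "qvel": joint speeds; "tau": joint torques, N m; "tcp_pos": TCP position; "orientation": TCP orientation; "wrist_force": force on the tool from outside, world axes, zero at the start; "ft_torque": the same for the moment, N m; "finger_gap": finger opening in m; "grip_force": force on a finger pad.
Only numpy, scipy, OpenCV 4.12 (cv2) and the standard library are available. Lean on these libraries where they do the work, as an engineer would, in place of code of your own. Each camera call takes 0.05 s, during which the arm holds its last target. There are 200 camera calls.

## Working session

There is one attempt and no reset: what is moved stays moved. The work goes in short steps, Python scripts to look and compute and a tool call to move; the robot and the scene stay as the last step left them, time stands still between calls to the robot, and variables do not carry over. Pictures are saved under pics/ and viewed, at most 14 in all, crops included, and the job is handed in when it is done.

Besides the shell and the picture viewer there is one more tool, called after ">>>" by a JSON object that holds its "api" and its "payload", one argument or row to a line. servo_tool: Moves the arm, as the interface text tells. Its arguments: {"type":"object","properties":{"increments":{"type":"array"},"grip_force":{"type":"number"}},"required":["increments"]}

```bash
mkdir -p pics
cat > h.py <<'E'
import numpy as np, cv2
from scipy.spatial.transform import Rotation as R
from workcell import env
def cam(name):
    c=env.get_calibration(name); f=210/np.tan(np.radians(c["vertical_fov"])/2)
    if name=="wrist":
        s=env.get_state(); q=s["orientation"]; T=np.eye(4); T[:3,:3]=R.from_quat([q[1],q[2],q[3],q[0]]).as_matrix(); T[:3,3]=s["tcp_pos"]
        M=T@np.array(c["tool_from_camera"])
    else:
        M=np.eye(4); r=R.from_rotvec(np.ravel(c["rvec"])).as_matrix(); M[:3,:3]=r.T; M[:3,3]=-r.T@np.ravel(c["tvec"])
    return dict(f=f,cx=c["cx"],cy=c["cy"],k1=c["k1"],M=M)
def rays(c,px):
    px=np.atleast_2d(px).astype(float); d=(px-[c["cx"],c["cy"]])/c["f"]; u=d.copy()
    for _ in range(20): u=d/(1+c["k1"]*(u**2).sum(1,keepdims=True))
    v=np.c_[u,np.ones(len(u))]@c["M"][:3,:3].T
    return c["M"][:3,3],v
def plane(c,px,z):
    o,v=rays(c,px); return o+v*((z-o[2])/v[:,2])[:,None]
def proj(c,P):
    P=np.atleast_2d(P); q=(P-c["M"][:3,3])@c["M"][:3,:3]; u=q[:,:2]/q[:,2:]
    return u*(1+c["k1"]*(u**2).sum(1,keepdims=True))*c["f"]+[c["cx"],c["cy"]]
def tri(c1,p1,c2,p2):
    o1,v1=rays(c1,p1);o2,v2=rays(c2,p2);v1=v1[0]/np.linalg.norm(v1);v2=v2[0]/np.linalg.norm(v2)
    t=np.linalg.lstsq(np.c_[v1,-v2],o2-o1,rcond=None)[0]; a=o1+t[0]*v1;b=o2+t[1]*v2
    return (a+b)/2,np.linalg.norm(a-b)
def shot(name,fn):
    c=cam(name); im=env.read_camera(name); cv2.imwrite("pics/"+fn,im[:,:,::-1]); return c,im
E
python3 - <<'E'
from h import *
for n in("top","scene","wrist"):
    c,im=shot(n,n+"0.png"); print(n,c["M"].round(3).tolist(),c["f"])
a=[cv2.imread(f"pics/{n}0.png") for n in("top","scene")]
print(env.get_state())
E
```

```text
top [[-0.024, -0.99, 0.136, 0.42], [-1.0, 0.025, 0.011, -0.01], [-0.014, -0.135, -0.991, 1.261], [0.0, 0.0, 0.0, 1.0]] 482.8691432907016
scene [[-0.652, 0.638, -0.411, 1.028], [0.758, 0.536, -0.371, 0.413], [-0.016, -0.553, -0.833, 1.019], [0.0, 0.0, 0.0, 1.0]] 488.36675635717995
wrist [[0.234, -0.919, -0.318, 0.218], [-0.972, -0.222, -0.074, -0.54], [-0.002, 0.326, -0.945, 0.373], [0.0, 0.0, 0.0, 1.0]] 329.8345013746886
{'clock': 0.15, 'joint_pos': array([-1.47461504e+00,  3.13835047e-01,  4.52801174e-02,  1.30359056e+00,
       -2.96791234e-05,  1.43118865e+00]), 'qvel': array([-0.00097713, -0.00181681,  0.0036742 ,  0.00013356,  0.00129159,
        0.00010486]), 'tau': array([ 1.95280380e-03, -4.81064200e+01,  2.98816127e+01,  1.38586448e-02,
       -1.36757012e-04,  4.51671713e-07]), 'tcp_pos': array([ 0.13426856, -0.55873357,  0.23062607]), 'orientation': array([-6.74745159e-04,  9.93058264e-01,  1.17621552e-01, -1.89881872e-07]), 'wrist_force': array([ 0.08465777, -1.06095208,  0.41201989]), 'ft_torque': array([-0.00084892, -0.01630755, -0.0259088 ]), 'grip_force': 0.0, 'finger_gap': 0.08540687249292786}
```

View pics/top0.png

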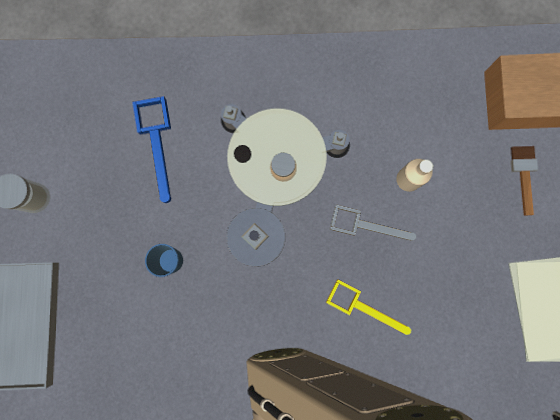

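View pics/scene0.png

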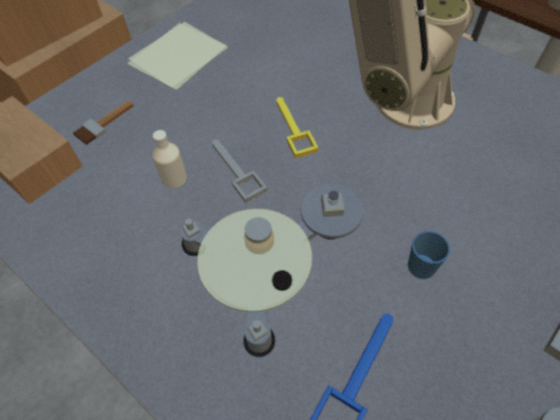

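The top view shows the nut at about (255,236) on the lug. The grey spanner's ring is at (346,220) and its handle end at (413,237). In the scene view the nut is at (333,204), the ring at (249,185) and the handle end at (216,143).

Run:
```python
from h import *
t,s=cam("top"),cam("scene")
for n,a,b in(("screwtop",(254,236),(334,196)),("ring",(346,220),(249,185)),("hend",(413,237),(216,143)),("glass",(277,157),(255,258)),("jar",(283,163),(258,229)),("bottle",(426,166),(160,136)),("mug",(163,260),(429,246)),("cap",(243,154),(282,280)),("lugc",(256,237),(332,210))):
    P,e=tri(t,a,s,b); print(n,P.round(4),round(e,4))
a=cv2.imread("pics/top0.png")[190:270,215:425]; b=cv2.imread("pics/scene0.png")[130:245,205:370]
a=cv2.resize(a,None,fx=3.5,fy=3.5,interpolation=cv2.INTER_CUBIC); b=cv2.resize(b,(430,300),interpolation=cv2.INTER_CUBIC)
o=np.zeros((580,735,3),np.uint8); o[:280]=a; o[280:580,:430]=b; cv2.imwrite("pics/crop.png",o)
```

```text
screwtop [0.4938 0.0767 0.1274] 0.0033
ring [ 0.5369 -0.1538  0.0123] 0.0034
hend [ 0.4887 -0.3234  0.0075] 0.0051
glass [0.6978 0.0199 0.0594] 0.0026
jar [0.6664 0.0048 0.1276] 0.0041
bottle [ 0.6418 -0.3231  0.1658] 0.004
mug [0.4446 0.299  0.0899] 0.0023
cap [0.7044 0.1049 0.0739] 0.0026
lugc [0.4948 0.0762 0.0715] 0.0037
```

View pics/crop.png

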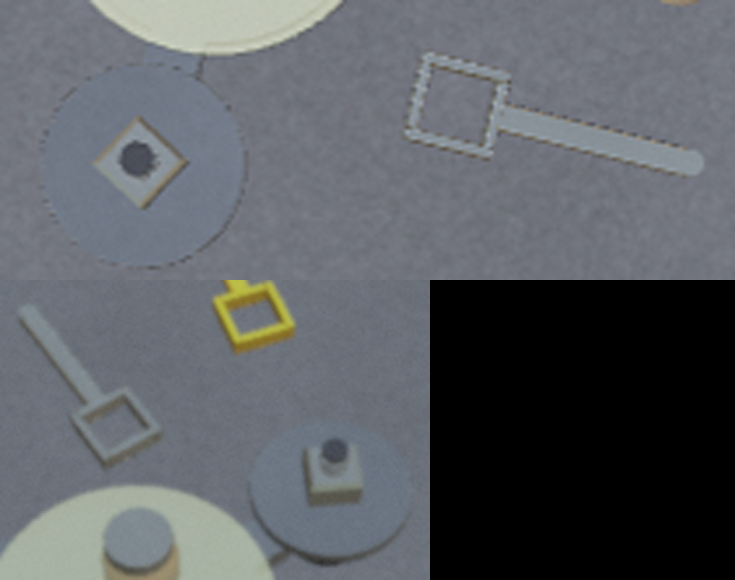

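The crop shows the nut's diamond corners at about 45° to the world axes. The spanner's handle lies clear of everything else. I'll move over the nut and roll to a yaw of 225°.

```bash
cat >> h.py <<'E'
def yaw():
    q=env.get_state()["orientation"]; m=R.from_quat([q[1],q[2],q[3],q[0]]).as_matrix(); return np.degrees(np.arctan2(m[1,0],m[0,0]))
def plan(goal,dyaw=0,n=None):
    "rows of tool shifts to goal xyz while yaw changes by dyaw (ccw deg)"
    p=np.array(env.get_state()["tcp_pos"]); y=yaw(); goal=np.array(goal)
    n=n or int(np.ceil(max(np.linalg.norm(goal-p)/.0405,abs(dyaw)/7.15,1)))
    for i in range(n):
        d=(goal-p)/(n-i)*1000; c,s=np.cos(np.radians(y)),np.sin(np.radians(y))
        a=np.round([d@[c,s,0],d@[s,-c,0],-d[2]],0 if n>2 else 1); r=round(-dyaw/n,2)
        print('{"x":%g,"y":%g,"z":%g,"roll":%g}'%(*a,r),end=",\n" if i%5==4 else ",")
        p=p+(a[0]*np.array([c,s,0])+a[1]*np.array([s,-c,0])+[0,0,-a[2]])/1000; y-=r
    print("end",p.round(4),round(y,1))
E
python3 - <<'E'
from h import *
print(yaw()); plan([.494,.077,.23],211,30)
E
```

```text
13.509707783285517
{"x":17,"y":-18,"z":0,"roll":-7.03},{"x":19,"y":-16,"z":0,"roll":-7.03},{"x":20,"y":-13,"z":0,"roll":-7.03},{"x":22,"y":-11,"z":0,"roll":-7.03},{"x":23,"y":-8,"z":0,"roll":-7.03},
{"x":24,"y":-5,"z":0,"roll":-7.03},{"x":24,"y":-2,"z":0,"roll":-7.03},{"x":24,"y":1,"z":0,"roll":-7.03},{"x":24,"y":4,"z":0,"roll":-7.03},{"x":23,"y":7,"z":0,"roll":-7.03},
{"x":22,"y":10,"z":0,"roll":-7.03},{"x":21,"y":12,"z":0,"roll":-7.03},{"x":19,"y":15,"z":0,"roll":-7.03},{"x":17,"y":17,"z":0,"roll":-7.03},{"x":15,"y":19,"z":0,"roll":-7.03},
{"x":13,"y":21,"z":0,"roll":-7.03},{"x":10,"y":22,"z":0,"roll":-7.03},{"x":7,"y":23,"z":0,"roll":-7.03},{"x":5,"y":24,"z":0,"roll":-7.03},{"x":2,"y":24,"z":0,"roll":-7.03},
{"x":-2,"y":24,"z":0,"roll":-7.03},{"x":-4,"y":24,"z":0,"roll":-7.03},{"x":-7,"y":23,"z":0,"roll":-7.03},{"x":-10,"y":22,"z":0,"roll":-7.03},{"x":-13,"y":21,"z":0,"roll":-7.03},
{"x":-16,"y":19,"z":0,"roll":-7.03},{"x":-18,"y":17,"z":0,"roll":-7.03},{"x":-19,"y":15,"z":0,"roll":-7.03},{"x":-21,"y":13,"z":0,"roll":-7.03},{"x":-23,"y":9,"z":1,"roll":-7.03},
end [0.494  0.0766 0.2296] 224.4
```

>>> {"api": "servo_tool", "payload": {
  "increments": [
    {"grip": 0, "x": 17, "y": -18, "z": 0, "roll": -7},
    {"grip": 0, "x": 19, "y": -16, "z": 0, "roll": -7},
    {"grip": 0, "x": 20, "y": -13, "z": 0, "roll": -7},
    {"grip": 0, "x": 22, "y": -11, "z": 0, "roll": -7},
    {"grip": 0, "x": 23, "y": -8, "z": 0, "roll": -7}
  ]
}}

```text
clock: 0.57
tcp_pos: [0.1947, -0.4512, 0.2309]
orientation: [-0.0, 0.911, 0.413, 0.0]
wrist_force: [-0.5, 0.6, 0.3]
finger_gap: 0.0856
grip_force: 0.0
```

>>> {"api": "servo_tool", "payload": {
  "increments": [
    {"grip": 0, "x": 24, "y": -5, "z": 0, "roll": -7},
    {"grip": 0, "x": 24, "y": -2, "z": 0, "roll": -7},
    {"grip": 0, "x": 24, "y": 1, "z": 0, "roll": -7},
    {"grip": 0, "x": 24, "y": 4, "z": 0, "roll": -7},
    {"grip": 0, "x": 23, "y": 7, "z": 0, "roll": -7}
  ]
}}

```text
clock: 0.98
tcp_pos: [0.2551, -0.3463, 0.2311]
orientation: [-0.0, 0.744, 0.668, 0.0]
wrist_force: [-0.3, 0.4, 0.6]
finger_gap: 0.0857
grip_force: 0.0
```

>>> {"api": "servo_tool", "payload": {
  "increments": [
    {"grip": 0, "x": 22, "y": 10, "z": 0, "roll": -7},
    {"grip": 0, "x": 21, "y": 12, "z": 0, "roll": -7},
    {"grip": 0, "x": 19, "y": 15, "z": 0, "roll": -7},
    {"grip": 0, "x": 17, "y": 17, "z": 0, "roll": -7},
    {"grip": 0, "x": 15, "y": 19, "z": 0, "roll": -7}
  ]
}}

```text
clock: 1.4
tcp_pos: [0.3161, -0.2422, 0.2312]
orientation: [-0.0, 0.509, 0.861, -0.0]
wrist_force: [0.9, 0.4, 0.5]
finger_gap: 0.0859
grip_force: 0.0
```

>>> {"api": "servo_tool", "payload": {
  "increments": [
    {"grip": 0, "x": 13, "y": 21, "z": 0, "roll": -7},
    {"grip": 0, "x": 10, "y": 22, "z": 0, "roll": -7},
    {"grip": 0, "x": 7, "y": 23, "z": 0, "roll": -7},
    {"grip": 0, "x": 5, "y": 24, "z": 0, "roll": -7},
    {"grip": 0, "x": 2, "y": 24, "z": 0, "roll": -7}
  ]
}}

```text
clock: 1.82
tcp_pos: [0.376, -0.1364, 0.2312]
orientation: [-0.0, 0.226, 0.974, -0.0]
wrist_force: [0.4, 0.3, 0.2]
finger_gap: 0.0854
grip_force: 0.0
```

>>> {"api": "servo_tool", "payload": {
  "increments": [
    {"grip": 0, "x": -2, "y": 24, "z": 0, "roll": -7},
    {"grip": 0, "x": -4, "y": 24, "z": 0, "roll": -7},
    {"grip": 0, "x": -7, "y": 23, "z": 0, "roll": -7},
    {"grip": 0, "x": -10, "y": 22, "z": 0, "roll": -7},
    {"grip": 0, "x": -13, "y": 21, "z": 0, "roll": -7}
  ]
}}

```text
clock: 2.23
tcp_pos: [0.4365, -0.0314, 0.2311]
orientation: [-0.0, -0.077, 0.997, -0.0]
wrist_force: [0.2, 0.1, -0.3]
finger_gap: 0.0848
grip_force: 0.0
```

>>> {"api": "servo_tool", "payload": {
  "increments": [
    {"grip": 0, "x": -16, "y": 19, "z": 0, "roll": -7},
    {"grip": 0, "x": -18, "y": 17, "z": 0, "roll": -7},
    {"grip": 0, "x": -19, "y": 15, "z": 0, "roll": -7},
    {"grip": 0, "x": -21, "y": 13, "z": 0, "roll": -7},
    {"grip": 0, "x": -23, "y": 9, "z": 0, "roll": -7}
  ]
}}

```text
clock: 2.65
tcp_pos: [0.499, 0.0748, 0.231]
orientation: [-0.0, -0.374, 0.928, 0.0]
wrist_force: [-0.2, -0.6, 0.4]
finger_gap: 0.0852
grip_force: 0.0
```

Run:
```python
from h import *
c,im=shot("wrist","w1.png"); s=env.get_state(); print(s["clock"],s["tcp_pos"],yaw(),s["joint_pos"])
print(proj(c,[[.494,.077,.112],[.494,.077,.1365]]))
```

```text
2.7 [0.50134877 0.07749593 0.2308467 ] -135.67419540142552 [-0.00636914  0.18067074 -0.12869884  1.25986319  0.00229012 -0.7799993 ]
[[283.96788231 199.83899683]
 [284.64440062 209.46937122]]
```

View pics/w1.png

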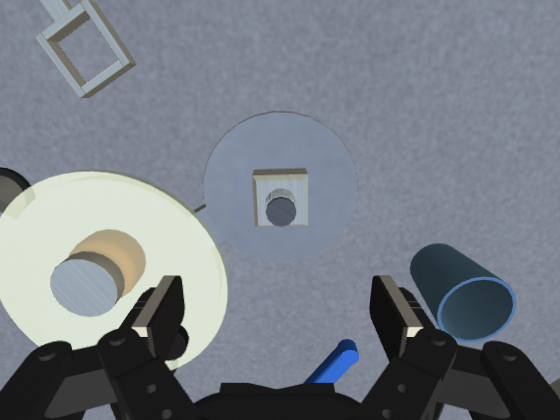

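The wrist picture shows the nut's top face spanning about (254,175) to (308,226), nearly square to the picture. The screw top is at (281,211) and the lug is centred near (281,187).

Run:
```python
from h import *
c=cam("wrist"); im=cv2.imread("pics/w1.png").astype(int)
w=im[...,2]-im[...,0]  # R-B warm
print(im[220,258],im[190,262],im[160,280],im[211,281],im[172,280])
m=((w>-12)&(im.sum(2)>300)).astype(np.uint8); roi=np.zeros_like(m); roi[150:245,230:335]=1; m*=roi
n,l,st,ce=cv2.connectedComponentsWithStats(m); k=1+np.argmax(st[1:,4]); print(st[k])
ct=max(cv2.findContours((l==k).astype(np.uint8),0,1)[0],key=cv2.contourArea)
ap=cv2.approxPolyDP(cv2.convexHull(ct),3,True)[:,0]; print(ap.tolist())
P=plane(c,ap,.112); print(P.round(4).tolist())
# lug outline
dark=(im[211,281].sum()+60); d=((im.sum(2)<dark)*roi).astype(np.uint8)
n,l,st,ce=cv2.connectedComponentsWithStats(d); k=1+np.argmax(st[1:,4]); print(st[k],ce[k]); print("screwtop",plane(c,ce[k],.1365))
t=cam("top");print("tri",tri(c,ce[k],t,(254,235.5)))
```

```text
[177 168 156] [182 171 157] [159 140 128] [102  88  83] [81 90 93]
[252 173  56  55 779]
[[307, 173], [307, 225], [256, 227], [252, 174]]
[[0.4674, 0.0772, 0.112], [0.4988, 0.1098, 0.112], [0.5306, 0.0799, 0.112], [0.4991, 0.046, 0.112]]
[266 197  30  30 693] [280.58008658 210.97691198]
screwtop [[0.49955649 0.0784908  0.1365    ]]
tri (array([0.49391046, 0.07284034, 0.15900655]), np.float64(0.0003854748459662064))
```

>>> {"api": "servo_tool", "payload": {
  "increments": [
    {"grip": 0, "x": 1, "y": 2, "z": 36, "roll": -2},
    {"grip": 0, "x": 0, "y": 0, "z": 36, "roll": 0},
    {"grip": 0, "x": 0, "y": 0, "z": 36, "roll": 0},
    {"grip": 0, "x": 0, "y": 0, "z": 38, "roll": 0},
    {"grip": 0, "x": 0, "y": 0, "z": 0, "roll": 0}
  ],
  "grip_force": 60
}}

```text
clock: 3.12
tcp_pos: [0.4908, 0.0742, 0.0786]
orientation: [-0.006, -0.387, 0.922, 0.002]
wrist_force: [-1.4, 0.2, -0.6]
finger_gap: 0.0856
grip_force: 0.0
```

>>> {"api": "servo_tool", "payload": {
  "increments": [
    {"grip": 1},
    {"grip": 1},
    {"grip": 1},
    {"grip": 1},
    {"grip": 1}
  ],
  "grip_force": 60
}}

```text
invalid input at $.increments[0]: expected keys grip, x, y, z, roll
```

>>> {"api": "servo_tool", "payload": {
  "increments": [
    {"grip": 0, "x": 0, "y": 0, "z": 0, "roll": 0},
    {"grip": 0, "x": 0, "y": 0, "z": 0, "roll": 0}
  ],
  "grip_force": 60
}}

```text
clock: 3.28
tcp_pos: [0.4978, 0.0741, 0.0869]
orientation: [0.001, -0.387, 0.922, -0.0]
wrist_force: [-0.3, 0.0, 0.8]
finger_gap: 0.0856
grip_force: 0.0
```

>>> {"api": "servo_tool", "payload": {
  "increments": [
    {"grip": 0, "x": -4, "y": 2, "z": 2, "roll": 0},
    {"grip": 0, "x": 0, "y": 0, "z": 0, "roll": 0},
    {"grip": 0, "x": 0, "y": 0, "z": 0, "roll": 0}
  ],
  "grip_force": 60
}}

```text
clock: 3.53
tcp_pos: [0.4997, 0.0787, 0.0851]
orientation: [0.002, -0.387, 0.922, -0.001]
wrist_force: [0.5, 0.4, -0.2]
finger_gap: 0.0854
grip_force: 0.0
```

>>> {"api": "servo_tool", "payload": {
  "increments": [
    {"grip": 1, "x": 0, "y": 0, "z": 0, "roll": 0},
    {"grip": 1, "x": 0, "y": 0, "z": 0, "roll": 0},
    {"grip": 1, "x": 0, "y": 0, "z": 0, "roll": 0},
    {"grip": 1, "x": 0, "y": 0, "z": 0, "roll": 0},
    {"grip": 1, "x": 0, "y": 0, "z": 0, "roll": 0}
  ],
  "grip_force": 60
}}

```text
clock: 3.95
tcp_pos: [0.4983, 0.0784, 0.0838]
orientation: [0.0, -0.387, 0.922, -0.0]
wrist_force: [-0.5, -0.1, 6.0]
finger_gap: 0.0449
grip_force: 61.1
```

```bash
python3 -c "
from h import *
s=env.get_state(); print(s['tcp_pos'],yaw(),s['wrist_force'],s['ft_torque'],s['finger_gap'],s['joint_pos'][5])"
```

```text
[0.49834165 0.0784366  0.08382344] -134.49209700149794 [-0.54593124 -0.0998808   6.00721389] [0.00105862 0.30795146 0.00106637] 0.04485821915866102 -0.797296109508488
```

>>> {"api": "servo_tool", "payload": {
  "increments": [
    {"grip": 1, "x": 0, "y": 0, "z": 0.2, "roll": 7},
    {"grip": 1, "x": 0, "y": 0, "z": 0.2, "roll": 7},
    {"grip": 1, "x": 0, "y": 0, "z": 0.2, "roll": 7},
    {"grip": 1, "x": 0, "y": 0, "z": 0.2, "roll": 7},
    {"grip": 1, "x": 0, "y": 0, "z": 0.2, "roll": 7}
  ]
}}

```text
clock: 4.37
tcp_pos: [0.499, 0.0772, 0.0829]
orientation: [0.001, -0.088, 0.996, -0.002]
wrist_force: [0.5, -5.6, 3.9]
finger_gap: 0.045
grip_force: 61.1
```

```bash
cat > st.py <<'E'
from h import *
s=env.get_state(); print(s['clock'],s['tcp_pos'].round(4),round(yaw(),2),s['wrist_force'].round(2),s['ft_torque'].round(3),round(s['finger_gap'],4),s['joint_pos'].round(3))
E
python3 st.py
```

```text
4.3667 [0.499  0.0772 0.0829] -169.87 [ 0.47 -5.64  3.9 ] [-1.06  -0.008  0.139] 0.045 [-0.004  0.276 -0.388  0.905 -0.003 -0.181]
```

>>> {"api": "servo_tool", "payload": {
  "increments": [
    {"grip": 1, "x": 0, "y": 0, "z": 0.2, "roll": 7},
    {"grip": 1, "x": 0, "y": 0, "z": 0.2, "roll": 7},
    {"grip": 1, "x": 0, "y": 0, "z": 0.2, "roll": 7},
    {"grip": 1, "x": 0, "y": 0, "z": 0.2, "roll": 7},
    {"grip": 1, "x": 0, "y": 0, "z": 0, "roll": 0}
  ]
}}

```text
clock: 4.78
tcp_pos: [0.4989, 0.0761, 0.0821]
orientation: [0.001, 0.155, 0.988, -0.002]
wrist_force: [0.4, -8.3, 4.4]
finger_gap: 0.0448
grip_force: 61.2
```

```bash
python3 st.py
```

```text
4.7833 [0.4989 0.0761 0.0821] 162.11 [ 0.41 -8.29  4.42] [-1.726  0.095 -0.099] 0.0448 [-0.005  0.277 -0.389  0.904 -0.005  0.307]
```

>>> {"api": "servo_tool", "payload": {
  "increments": [
    {"grip": 1, "x": -0.6, "y": -1.8, "z": 0.2, "roll": 6},
    {"grip": 1, "x": 0, "y": 0, "z": 0.2, "roll": 6},
    {"grip": 1, "x": 0, "y": 0, "z": 0, "roll": 0}
  ]
}}

```text
clock: 5.03
tcp_pos: [0.4987, 0.0755, 0.0817]
orientation: [0.001, 0.257, 0.966, -0.001]
wrist_force: [-0.7, -4.3, 5.9]
finger_gap: 0.0448
grip_force: 61.3
```

```bash
python3 st.py
```

```text
5.0333 [0.4987 0.0755 0.0817] 150.2 [-0.75 -4.27  5.87] [-0.672  0.205 -0.137] 0.0448 [-0.008  0.276 -0.391  0.903 -0.002  0.512]
```

>>> {"api": "servo_tool", "payload": {
  "increments": [
    {"grip": 1, "x": 0, "y": 0, "z": 0.2, "roll": 6},
    {"grip": 1, "x": 0, "y": 0, "z": 0.1, "roll": 4},
    {"grip": 1, "x": 0, "y": 0, "z": 0, "roll": 0}
  ]
}}

```text
clock: 5.28
tcp_pos: [0.4985, 0.0752, 0.0814]
orientation: [0.001, 0.34, 0.941, -0.001]
wrist_force: [-1.7, -5.5, 6.2]
finger_gap: 0.0447
grip_force: 61.5
```

```bash
python3 st.py
```

```text
5.2833 [0.4985 0.0752 0.0814] 140.27 [-1.66 -5.48  6.15] [-0.993  0.359 -0.119] 0.0447 [-0.008  0.277 -0.391  0.902 -0.003  0.686]
```

>>> {"api": "servo_tool", "payload": {
  "increments": [
    {"grip": 1, "x": -0.6, "y": -0.8, "z": 0.2, "roll": 6},
    {"grip": 1, "x": 0, "y": 0, "z": 0.1, "roll": 4},
    {"grip": 1, "x": 0, "y": 0, "z": 0, "roll": 0}
  ]
}}

```text
clock: 5.53
tcp_pos: [0.4982, 0.0748, 0.0813]
orientation: [0.001, 0.42, 0.907, -0.001]
wrist_force: [-1.7, -2.8, 7.5]
finger_gap: 0.0448
grip_force: 61.7
```

```bash
python3 st.py
```

```text
5.5333 [0.4982 0.0748 0.0813] 130.3 [-1.74 -2.82  7.47] [-0.573  0.578 -0.228] 0.0448 [-0.009  0.276 -0.392  0.902 -0.002  0.858]
```

>>> {"api": "servo_tool", "payload": {
  "increments": [
    {"grip": 1, "x": 0, "y": 0, "z": 0.1, "roll": 5},
    {"grip": 1, "x": 0, "y": 0, "z": 0, "roll": 0}
  ]
}}

```text
clock: 5.7
tcp_pos: [0.498, 0.0747, 0.0812]
orientation: [0.001, 0.459, 0.888, -0.001]
wrist_force: [-3.4, -2.4, 10.1]
finger_gap: 0.0448
grip_force: 61.8
```

```bash
python3 st.py
```

```text
5.7 [0.498  0.0747 0.0812] 125.3 [-3.4  -2.43 10.14] [-0.615  0.644 -0.304] 0.0448 [-0.009  0.276 -0.392  0.902 -0.002  0.945]
```

>>> {"api": "servo_tool", "payload": {
  "increments": [
    {"grip": 1, "x": 0, "y": 0, "z": 0, "roll": 4},
    {"grip": 1, "x": 0, "y": 0, "z": 0, "roll": 0}
  ],
  "grip_force": 80
}}

```text
clock: 5.87
tcp_pos: [0.4979, 0.0746, 0.0813]
orientation: [0.001, 0.49, 0.872, -0.001]
wrist_force: [-3.6, -4.3, 10.1]
finger_gap: 0.0446
grip_force: 80.7
```

```bash
python3 st.py
```

```text
5.8667 [0.4979 0.0746 0.0813] 121.36 [-3.64 -4.35 10.07] [-0.681  0.802  0.006] 0.0446 [-0.009  0.276 -0.392  0.903 -0.002  1.014]
```

>>> {"api": "servo_tool", "payload": {
  "increments": [
    {"grip": 1, "x": 0, "y": 0, "z": 0, "roll": 3},
    {"grip": 1, "x": 0, "y": 0, "z": 0, "roll": 0}
  ]
}}

```text
clock: 6.03
tcp_pos: [0.4978, 0.0745, 0.0813]
orientation: [0.001, 0.512, 0.859, -0.001]
wrist_force: [-4.4, -4.9, 10.8]
finger_gap: 0.0446
grip_force: 80.8
```

```bash
python3 st.py
```

```text
6.0333 [0.4978 0.0745 0.0813] 118.43 [-4.36 -4.94 10.77] [-0.716  0.903  0.279] 0.0446 [-0.009  0.276 -0.392  0.903 -0.003  1.065]
```

>>> {"api": "servo_tool", "payload": {
  "increments": [
    {"grip": 1, "x": 0, "y": 0, "z": 0, "roll": 3},
    {"grip": 1, "x": 0, "y": 0, "z": 0, "roll": 0}
  ]
}}

```text
clock: 6.2
tcp_pos: [0.4977, 0.0745, 0.0813]
orientation: [0.001, 0.534, 0.845, -0.001]
wrist_force: [-4.5, -5.3, 10.3]
finger_gap: 0.0444
grip_force: 80.8
```

```bash
python3 st.py
```

```text
6.2 [0.4977 0.0745 0.0813] 115.44 [-4.52 -5.35 10.31] [-0.784  0.903  0.334] 0.0444 [-0.009  0.276 -0.392  0.903 -0.003  1.117]
```

>>> {"api": "servo_tool", "payload": {
  "increments": [
    {"grip": 1, "x": 0, "y": 0, "z": 0, "roll": 0},
    {"grip": 1, "x": 0, "y": 0, "z": 0, "roll": 0}
  ]
}}

```text
clock: 6.37
tcp_pos: [0.4977, 0.0745, 0.0813]
orientation: [0.001, 0.534, 0.846, -0.001]
wrist_force: [-5.4, -3.8, 10.6]
finger_gap: 0.0448
grip_force: 80.8
```

```bash
python3 st.py
```

```text
6.3667 [0.4977 0.0745 0.0813] 115.5 [-5.37 -3.82 10.55] [-0.796  0.913  0.276] 0.0448 [-0.01   0.276 -0.392  0.903 -0.003  1.116]
```

>>> {"api": "servo_tool", "payload": {
  "increments": [
    {"grip": 1, "x": 0, "y": 0, "z": 0, "roll": 4},
    {"grip": 1, "x": 0, "y": 0, "z": 0, "roll": 0},
    {"grip": 1, "x": 0, "y": 0, "z": 0, "roll": 0}
  ]
}}

```text
clock: 6.62
tcp_pos: [0.4975, 0.0745, 0.0813]
orientation: [0.0, 0.563, 0.827, -0.001]
wrist_force: [-4.8, -3.2, 11.8]
finger_gap: 0.0445
grip_force: 80.8
```

```bash
python3 st.py
```

```text
6.6167 [0.4975 0.0745 0.0813] 111.49 [-4.78 -3.22 11.77] [-0.877  1.026  0.204] 0.0445 [-0.01   0.276 -0.392  0.903 -0.003  1.186]
```

>>> {"api": "servo_tool", "payload": {
  "increments": [
    {"grip": 1, "x": 0, "y": 0, "z": 0, "roll": 4},
    {"grip": 1, "x": 0, "y": 0, "z": 0, "roll": 0},
    {"grip": 1, "x": 0, "y": 0, "z": 0, "roll": 0}
  ]
}}

```text
clock: 6.87
tcp_pos: [0.4974, 0.0744, 0.0813]
orientation: [0.0, 0.591, 0.807, -0.001]
wrist_force: [-4.2, -4.6, 10.9]
finger_gap: 0.0445
grip_force: 80.9
```

```bash
python3 st.py
```

```text
6.8667 [0.4974 0.0744 0.0813] 107.51 [-4.25 -4.56 10.89] [-0.86   1.076  0.368] 0.0445 [-0.01   0.276 -0.393  0.903 -0.003  1.256]
```

>>> {"api": "servo_tool", "payload": {
  "increments": [
    {"grip": 1, "x": 0, "y": 0, "z": 0, "roll": 2.5},
    {"grip": 1, "x": 0, "y": 0, "z": 0, "roll": 0},
    {"grip": 1, "x": 0, "y": 0, "z": 0, "roll": 0}
  ]
}}

```text
clock: 7.12
tcp_pos: [0.4973, 0.0743, 0.0813]
orientation: [0.001, 0.609, 0.794, -0.002]
wrist_force: [-6.2, -5.3, 11.2]
finger_gap: 0.0443
grip_force: 80.9
```

```bash
python3 st.py
```

```text
7.1167 [0.4973 0.0743 0.0813] 105.03 [-6.17 -5.29 11.2 ] [-0.882  1.086  0.532] 0.0443 [-0.01   0.276 -0.393  0.903 -0.003  1.299]
```

>>> {"api": "servo_tool", "payload": {
  "increments": [
    {"grip": 0, "x": 0, "y": 0, "z": 0, "roll": 0},
    {"grip": 0, "x": 0, "y": 0, "z": 0, "roll": 0},
    {"grip": 0, "x": 0, "y": 0, "z": 0, "roll": 0},
    {"grip": 0, "x": 0, "y": 0, "z": 0, "roll": 0},
    {"grip": 0, "x": 0, "y": 0, "z": -25, "roll": 0}
  ]
}}

```text
clock: 7.53
tcp_pos: [0.4949, 0.0757, 0.1015]
orientation: [-0.003, 0.609, 0.793, -0.002]
wrist_force: [-0.1, 0.2, -0.1]
finger_gap: 0.0851
grip_force: 0.0
```

>>> {"api": "servo_tool", "payload": {
  "increments": [
    {"grip": 0, "x": 0, "y": 0, "z": -35, "roll": 0},
    {"grip": 0, "x": 0, "y": 0, "z": -40, "roll": 0},
    {"grip": 0, "x": 0, "y": 0, "z": -40, "roll": 0},
    {"grip": 0, "x": 0, "y": 0, "z": -5, "roll": 0},
    {"grip": 0, "x": 0, "y": 0, "z": 0, "roll": 0}
  ]
}}

```text
clock: 7.95
tcp_pos: [0.5005, 0.0757, 0.2286]
orientation: [0.003, 0.609, 0.793, 0.002]
wrist_force: [0.1, 0.9, -1.0]
finger_gap: 0.0851
grip_force: 0.0
```

>>> {"api": "servo_tool", "payload": {
  "increments": [
    {"grip": 0, "x": 0, "y": 0, "z": 0, "roll": 0},
    {"grip": 0, "x": 0, "y": 0, "z": 0, "roll": 0}
  ]
}}

```text
clock: 8.12
tcp_pos: [0.4972, 0.0757, 0.2236]
orientation: [-0.001, 0.609, 0.793, -0.001]
wrist_force: [-0.3, -0.4, -0.6]
finger_gap: 0.0856
grip_force: 0.0
```

```bash
python3 st.py
python3 - <<'E'
from h import *
c,im=shot("wrist","w2.png"); im=im[:,:,::-1].astype(int)
pc=proj(c,[.499,.078,.11])[0].astype(int); print(pc)
w=im[...,2]-im[...,0]
m=((w>-24)&(im.sum(2)>300)).astype(np.uint8); roi=np.zeros_like(m); roi[pc[1]-50:pc[1]+50,pc[0]-50:pc[0]+50]=1; m*=roi
n,l,st,ce=cv2.connectedComponentsWithStats(m); k=1+np.argmax(st[1:,4]); print(st[k])
ct=max(cv2.findContours((l==k).astype(np.uint8),0,1)[0],key=cv2.contourArea)
ap=cv2.approxPolyDP(cv2.convexHull(ct),4,True)[:,0]; P=plane(c,ap,.11); print(ap.tolist(),P.round(4).tolist())
d=np.diff(np.r_[P,P[:1]],axis=0); print((np.degrees(np.arctan2(d[:,1],d[:,0]))%90).round(1),np.linalg.norm(d,axis=1).round(4))
d=((im.sum(2)<330)*roi).astype(np.uint8)
n,l,st,ce=cv2.connectedComponentsWithStats(d); k=1+np.argmax(st[1:,4]); print(st[k],ce[k],plane(c,ce[k],.1365))
E
```

```text
8.1167 [0.4972 0.0757 0.2236] 105.01 [-0.31 -0.36 -0.63] [ 0.016  0.022 -0.028] 0.0856 [-0.009  0.179 -0.149  1.246 -0.     1.3  ]
[278 202]
[ 248  168   58   61 1807]
[[302, 168], [304, 226], [251, 228], [250, 169]] [[0.5094, 0.1101, 0.11], [0.525, 0.0634, 0.11], [0.4826, 0.0501, 0.11], [0.47, 0.0987, 0.11]]
[18.4 17.4 14.5 16.2] [0.0493 0.0444 0.0502 0.041 ]
[261 199  32  30 739] [276.55480379 213.54533153] [[0.49751586 0.07727141 0.1365    ]]
```

View pics/w2.png

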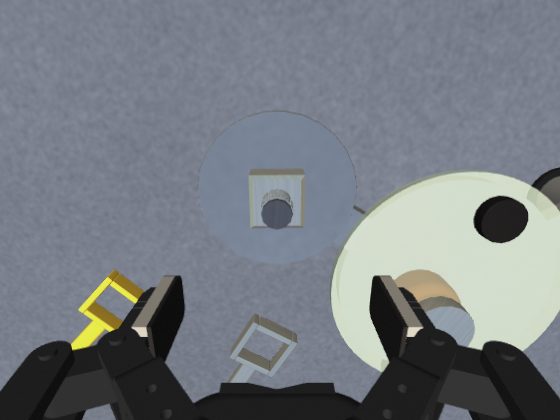

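The picture shows the nut square to the tool at about (250–304, 168–228), so it followed the fingers round. Its angle is about 15.3° modulo 90. Next I'll go over the spanner.

Run:
```python
from h import *
plan([.519,-.2175,.22],74-105,10)
```

```text
{"x":-29,"y":-5,"z":0,"roll":3.1},{"x":-29,"y":-4,"z":0,"roll":3.1},{"x":-29,"y":-2,"z":0,"roll":3.1},{"x":-29,"y":-1,"z":0,"roll":3.1},{"x":-30,"y":1,"z":1,"roll":3.1},
{"x":-29,"y":2,"z":0,"roll":3.1},{"x":-29,"y":4,"z":1,"roll":3.1},{"x":-29,"y":6,"z":0,"roll":3.1},{"x":-29,"y":7,"z":1,"roll":3.1},{"x":-28,"y":9,"z":0,"roll":3.1},
end [ 0.5195 -0.2175  0.2204] 74.0
```

>>> {"api": "servo_tool", "payload": {
  "increments": [
    {"grip": 0, "x": -29, "y": -5, "z": 0, "roll": 3.1},
    {"grip": 0, "x": -29, "y": -4, "z": 0, "roll": 3.1},
    {"grip": 0, "x": -29, "y": -2, "z": 0, "roll": 3.1},
    {"grip": 0, "x": -29, "y": -1, "z": 0, "roll": 3.1},
    {"grip": 0, "x": -30, "y": 1, "z": 0, "roll": 3.1}
  ]
}}

```text
clock: 8.58
tcp_pos: [0.5085, -0.0716, 0.2235]
orientation: [-0.002, 0.711, 0.703, -0.001]
wrist_force: [0.1, 0.5, -0.4]
finger_gap: 0.0858
grip_force: 0.0
```

>>> {"api": "servo_tool", "payload": {
  "increments": [
    {"grip": 0, "x": -29, "y": 2, "z": 1, "roll": 3.1},
    {"grip": 0, "x": -29, "y": 4, "z": 1, "roll": 3.1},
    {"grip": 0, "x": -29, "y": 6, "z": 0, "roll": 3.1},
    {"grip": 0, "x": -29, "y": 7, "z": 1, "roll": 3.1},
    {"grip": 0, "x": -28, "y": 9, "z": 0, "roll": 3.1}
  ]
}}

```text
clock: 9.0
tcp_pos: [0.5196, -0.2185, 0.2202]
orientation: [-0.002, 0.799, 0.601, -0.001]
wrist_force: [0.3, 0.2, -0.7]
finger_gap: 0.0854
grip_force: 0.0
```

>>> {"api": "servo_tool", "payload": {
  "increments": [
    {"grip": 0, "x": 0, "y": 0, "z": 0, "roll": 0},
    {"grip": 0, "x": 0, "y": 0, "z": 0, "roll": 0},
    {"grip": 0, "x": 0, "y": 0, "z": 0, "roll": 0}
  ]
}}

```text
clock: 9.25
tcp_pos: [0.5198, -0.2169, 0.2208]
orientation: [-0.002, 0.799, 0.602, -0.0]
wrist_force: [-0.3, 1.0, -0.4]
finger_gap: 0.0855
grip_force: 0.0
```

```bash
python3 st.py
python3 - <<'E'
from h import *
c,im=shot("wrist","w3.png"); print(proj(c,[[.537,-.154,.01],[.489,-.323,.01]]))
E
```

```text
9.25 [ 0.5198 -0.2169  0.2208] 74.02 [-0.28  1.05 -0.36] [ 0.015 -0.005  0.005] 0.0855 [-0.538  0.296 -0.003  1.275  0.     1.312]
[[275.33296207 115.91431311]
 [275.83835559 267.00889734]]
```

View pics/w3.png

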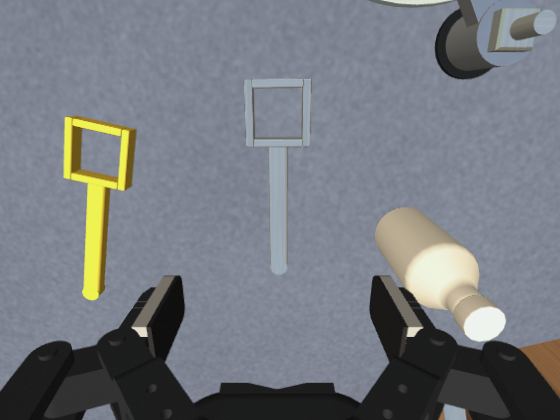

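The grey spanner lies upright in the picture: ring corners near (246,80), (310,79), (311,147) and (246,146), handle end at (279,274). The bottle stands to the right and is clear.

Run:
```python
from h import *
c=cam("wrist"); im=cv2.imread("pics/w3.png").astype(int)
print(im[200,279],im[200,240],im[83,280],im[110,280])
m=(im[...,1]-im.mean(axis=(0,1))[1]>0)
hsv=cv2.cvtColor(im.astype(np.uint8),cv2.COLOR_BGR2HSV)
bl=cv2.GaussianBlur(im.astype(np.uint8),(0,0),1).astype(int)
d=np.abs(bl-np.array([im[170:260,220:255,k].mean() for k in range(3)])).sum(2)
m=((d>36)).astype(np.uint8); roi=np.zeros_like(m); roi[60:285,225:330]=1; m*=roi
n,l,st,ce=cv2.connectedComponentsWithStats(m); k=1+np.argmax(st[1:,4]); print(st[k])
L=(l==k)
rows=range(165,258); mid=np.array([[np.where(L[r,255:300])[0].mean()+255,r] for r in rows]); wd=[L[r,255:300].sum() for r in rows]; print(np.median(wd))
P=plane(c,mid,.016); vx,vy,x0,y0=cv2.fitLine(P[:,:2].astype(np.float32),cv2.DIST_HUBER,0,.001,.001).ravel()
print("handle yaw",np.degrees(np.arctan2(vy,vx)),x0,y0)
ct=max(cv2.findContours(L[:150].astype(np.uint8),0,1)[0],key=cv2.contourArea)
ap=cv2.minAreaRect(ct); bx=cv2.boxPoints(ap); print(bx.round(1).tolist())
for z in(.02,.0):
    Q=plane(c,bx,z); print(z,Q.mean(0).round(4),np.linalg.norm(np.diff(Q,axis=0),axis=1).round(4))
hb=np.where(L[:,277:282].any(1))[0].max(); print(hb,plane(c,[[279.5,hb+.5]],.016))
# heights: second view
t=cam("top"); print("tri ring",tri(c,bx.mean(0),t,(346,220)))
```

```text
[179 167 154] [145 132 126] [182 170 156] [151 137 131]
[ 254   79   57  197 2840]
16.0
handle yaw 74.64627 0.51271504 -0.24746218
[[252.0, 143.5], [306.3999938964844, 76.0999984741211], [341.20001220703125, 104.0999984741211], [286.70001220703125, 171.60000610351562]]
0.02 [ 0.5551 -0.1675  0.02  ] [0.0846 0.0439 0.0868]
0.0 [ 0.5557 -0.1693  0.    ] [0.0896 0.0464 0.0919]
275 [[ 0.4913237 -0.3319931  0.016    ]]
tri ring (array([ 0.56776585, -0.19434969, -0.31016893]), np.float64(0.0035545324875052887))
```

>>> {"api": "servo_tool", "payload": {
  "increments": [
    {"grip": 0, "x": 0, "y": 2, "z": 40, "roll": -0.6},
    {"grip": 0, "x": 0, "y": 0, "z": 40, "roll": 0},
    {"grip": 0, "x": 0, "y": 0, "z": 40, "roll": 0},
    {"grip": 0, "x": 0, "y": 0, "z": 40, "roll": 0},
    {"grip": 0, "x": 0, "y": 0, "z": 30, "roll": 0}
  ]
}}

```text
clock: 9.72
tcp_pos: [0.521, -0.2155, 0.0294]
orientation: [-0.001, 0.795, 0.607, -0.001]
wrist_force: [-1.0, 0.3, -0.1]
finger_gap: 0.0854
grip_force: 0.0
```

>>> {"api": "servo_tool", "payload": {
  "increments": [
    {"grip": 0, "x": 0, "y": 0, "z": 12, "roll": 0},
    {"grip": 0, "x": 0, "y": 0, "z": 8, "roll": 0},
    {"grip": 0, "x": 0, "y": 0, "z": 6, "roll": 0},
    {"grip": 0, "x": 0, "y": 0, "z": 0, "roll": 0},
    {"grip": 0, "x": 0, "y": 0, "z": 0, "roll": 0}
  ]
}}

```text
clock: 10.13
tcp_pos: [0.5234, -0.218, 0.0074]
orientation: [0.001, 0.795, 0.606, 0.0]
wrist_force: [-0.4, -0.2, 0.2]
finger_gap: 0.0853
grip_force: 0.0
```

```bash
python3 st.py
```

```text
10.1333 [ 0.5234 -0.218   0.0074] 74.66 [-0.41 -0.21  0.24] [-0.003  0.007 -0.033] 0.0853 [-0.536  0.462 -0.321  0.787 -0.     1.302]
```

>>> {"api": "servo_tool", "payload": {
  "increments": [
    {"grip": 0, "x": 0, "y": -1.5, "z": 4, "roll": 0},
    {"grip": 0.3, "x": 0, "y": 0, "z": 0, "roll": 0},
    {"grip": 1, "x": 0, "y": 0, "z": 0, "roll": 0},
    {"grip": 1, "x": 0, "y": 0, "z": 0, "roll": 0},
    {"grip": 1, "x": 0, "y": 0, "z": 0, "roll": 0}
  ],
  "grip_force": 90
}}

```text
clock: 10.55
tcp_pos: [0.5213, -0.2179, 0.0028]
orientation: [0.0, 0.795, 0.606, 0.0]
wrist_force: [-0.4, 0.2, -1.1]
finger_gap: 0.0387
grip_force: 0.0
```

>>> {"api": "servo_tool", "payload": {
  "increments": [
    {"grip": 1, "x": 0, "y": 0, "z": 0, "roll": 0},
    {"grip": 1, "x": 0, "y": 0, "z": 0, "roll": 0},
    {"grip": 1, "x": 0, "y": 0, "z": 0, "roll": 0}
  ]
}}

```text
clock: 10.8
tcp_pos: [0.5212, -0.2178, 0.0029]
orientation: [0.0, 0.795, 0.606, -0.0]
wrist_force: [-1.7, 0.2, 5.4]
finger_gap: 0.0181
grip_force: 89.6
```

```bash
python3 st.py
```

```text
10.8 [ 0.5212 -0.2178  0.0029] 74.6 [-1.69  0.24  5.43] [ 0.135  0.324 -0.028] 0.0181 [-0.538  0.465 -0.329  0.776 -0.     1.302]
```

>>> {"api": "servo_tool", "payload": {
  "increments": [
    {"grip": 1, "x": 0, "y": 0, "z": -20, "roll": 0},
    {"grip": 1, "x": 0, "y": 0, "z": -35, "roll": 0},
    {"grip": 1, "x": 0, "y": 0, "z": -40, "roll": 0},
    {"grip": 1, "x": 0, "y": 0, "z": -40, "roll": 0},
    {"grip": 1, "x": 0, "y": 0, "z": -37, "roll": 0}
  ]
}}

```text
clock: 11.22
tcp_pos: [0.5204, -0.2173, 0.1755]
orientation: [-0.001, 0.795, 0.606, -0.0]
wrist_force: [0.6, -1.1, -3.8]
finger_gap: 0.0173
grip_force: 89.0
```

```bash
python3 st.py; python3 -c "
from h import *
plan([.5162,.0137,.178],30.7,10)"
```

```text
11.2167 [ 0.5204 -0.2173  0.1755] 74.61 [ 0.55 -1.13 -3.84] [-0.11  -0.119 -0.011] 0.0173 [-0.538  0.315 -0.09   1.168 -0.     1.302]
{"x":22,"y":-7,"z":-0,"roll":-3.07},{"x":22,"y":-5,"z":-0,"roll":-3.07},{"x":23,"y":-4,"z":-0,"roll":-3.07},{"x":23,"y":-3,"z":-0,"roll":-3.07},{"x":23,"y":-2,"z":-0,"roll":-3.07},
{"x":23,"y":-0,"z":-1,"roll":-3.07},{"x":23,"y":1,"z":-0,"roll":-3.07},{"x":23,"y":2,"z":-1,"roll":-3.07},{"x":23,"y":3,"z":-0,"roll":-3.07},{"x":23,"y":5,"z":-1,"roll":-3.07},
end [0.5164 0.0138 0.1785] 105.3
```

>>> {"api": "servo_tool", "payload": {
  "increments": [
    {"grip": 1, "x": 22, "y": -7, "z": 0, "roll": -3.07},
    {"grip": 1, "x": 22, "y": -5, "z": 0, "roll": -3.07},
    {"grip": 1, "x": 23, "y": -4, "z": 0, "roll": -3.07},
    {"grip": 1, "x": 23, "y": -3, "z": 0, "roll": -3.07},
    {"grip": 1, "x": 23, "y": -2, "z": 0, "roll": -3.07}
  ]
}}

```text
clock: 11.63
tcp_pos: [0.5177, -0.1013, 0.1734]
orientation: [-0.001, 0.707, 0.708, -0.0]
wrist_force: [0.3, 0.2, -3.6]
finger_gap: 0.0175
grip_force: 88.9
```

>>> {"api": "servo_tool", "payload": {
  "increments": [
    {"grip": 1, "x": 23, "y": 0, "z": -1, "roll": -3.07},
    {"grip": 1, "x": 23, "y": 1, "z": 0, "roll": -3.07},
    {"grip": 1, "x": 23, "y": 2, "z": -1, "roll": -3.07},
    {"grip": 1, "x": 23, "y": 3, "z": 0, "roll": -3.07},
    {"grip": 1, "x": 23, "y": 5, "z": -1, "roll": -3.07}
  ]
}}

```text
clock: 12.05
tcp_pos: [0.5161, 0.0145, 0.1762]
orientation: [-0.001, 0.606, 0.796, -0.001]
wrist_force: [-0.1, -0.5, -3.4]
finger_gap: 0.0173
grip_force: 89.0
```

>>> {"api": "servo_tool", "payload": {
  "increments": [
    {"grip": 1, "x": 0, "y": 0, "z": 0, "roll": 0},
    {"grip": 1, "x": 0, "y": 0, "z": 0, "roll": 0},
    {"grip": 1, "x": 0, "y": 0, "z": 0, "roll": 0}
  ]
}}

```text
clock: 12.3
tcp_pos: [0.5168, 0.0132, 0.1767]
orientation: [-0.0, 0.607, 0.795, -0.001]
wrist_force: [0.1, -0.7, -4.4]
finger_gap: 0.0177
grip_force: 89.0
```

```bash
python3 st.py
python3 - <<'E'
from h import *
c,im=shot("wrist","w4.png")
E
```

```text
12.3 [0.5168 0.0132 0.1767] 105.3 [ 0.06 -0.72 -4.4 ] [-0.031  0.013 -0.006] 0.0177 [-1.290e-01  2.260e-01 -2.060e-01  1.140e+00 -1.000e-03  1.174e+00]
```

View pics/w4.png

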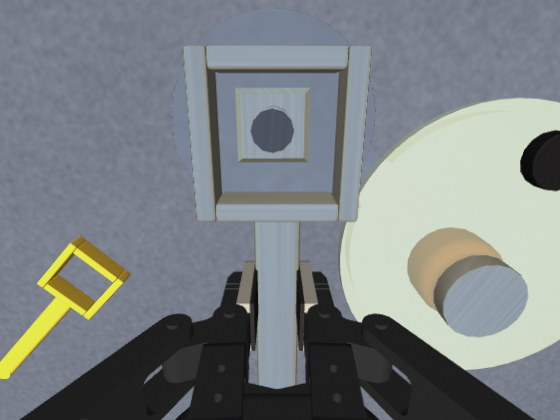

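The spanner hangs level. Its ring's outer top corners are at (184,46), (370,46), (355,220) and (198,220). The screw top is seen through the hole at (272,131), with the nut face at (238–309, 89–161).

Run:
```python
from h import *
c=cam("wrist")
def an(P):
    d=np.diff(np.r_[P,P[:1]],axis=0); return (np.degrees(np.arctan2(d[:,1],d[:,0]))%90).round(1),np.linalg.norm(d,axis=1).round(4),P.mean(0).round(4)
print("ring",an(plane(c,[(184,46),(370,46),(355,220.5),(198,220.5)],.1938)))
print("nut",an(plane(c,[(236.5,88),(310,88),(309,162),(237,162)],.110)))
im=cv2.imread("pics/w4.png").astype(int); d=np.zeros(im.shape[:2],np.uint8); d[100:165,240:305]=(im.sum(2)<330)[100:165,240:305]
n,l,st,ce=cv2.connectedComponentsWithStats(d); k=1+np.argmax(st[1:,4]); print(st[k],ce[k],plane(c,ce[k],.1355))
```

```text
ring (array([15.3, 15. , 15.3, 15.2]), array([0.0643, 0.0646, 0.0641, 0.0646]), array([0.4999, 0.0787, 0.1938]))
nut (array([15.3, 16.3, 15.3, 13.4]), array([0.0439, 0.0446, 0.0461, 0.0446]), array([0.4983, 0.0763, 0.11  ]))
[ 251  109   43   44 1418] [271.91748942 130.18758815] [[0.49788775 0.07624986 0.1355    ]]
```

>>> {"api": "servo_tool", "payload": {
  "increments": [
    {"grip": 1, "x": -2, "y": -2.3, "z": 5, "roll": 0},
    {"grip": 1, "x": 0, "y": 0, "z": 20, "roll": 0},
    {"grip": 1, "x": 0, "y": 0, "z": 25, "roll": 0},
    {"grip": 1, "x": 0, "y": 0, "z": 5, "roll": 0},
    {"grip": 1, "x": 0, "y": 0, "z": 0, "roll": 0}
  ]
}}

```text
clock: 12.77
tcp_pos: [0.5133, 0.0102, 0.1202]
orientation: [-0.002, 0.607, 0.795, -0.001]
wrist_force: [0.0, -0.4, -3.1]
finger_gap: 0.0176
grip_force: 89.0
```

>>> {"api": "servo_tool", "payload": {
  "increments": [
    {"grip": 1, "x": 0, "y": 0, "z": 0, "roll": 0},
    {"grip": 1, "x": 0, "y": 0, "z": 0, "roll": 0}
  ]
}}

```text
clock: 12.93
tcp_pos: [0.5164, 0.0103, 0.1235]
orientation: [0.001, 0.607, 0.795, 0.0]
wrist_force: [-0.0, 0.2, -4.0]
finger_gap: 0.0173
grip_force: 89.0
```

```bash
python3 st.py
python3 - <<'E'
from h import *
c,im=shot("wrist","w5.png")
E
```

```text
12.9333 [0.5164 0.0103 0.1235] 105.27 [-0.04  0.25 -4.01] [-0.042 -0.034 -0.008] 0.0173 [-0.135  0.259 -0.3    1.01  -0.     1.169]
```

View pics/w5.png

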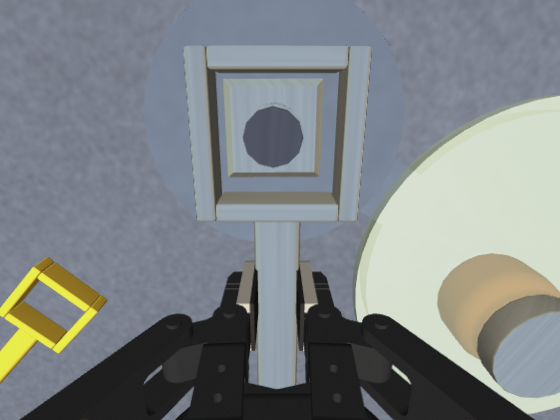

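The ring hole's lower edge spans about (216–340, 71–193) and the nut's top face about (224–323, 78–177), so the nut sits a little up and left in the hole.

>>> {"api": "servo_tool", "payload": {
  "increments": [
    {"grip": 1, "x": 0, "y": 0, "z": 0, "roll": 0}
  ]
}}

```text
clock: 13.07
tcp_pos: [0.5165, 0.0106, 0.1236]
orientation: [0.001, 0.607, 0.795, 0.001]
wrist_force: [-0.1, 0.8, -4.3]
finger_gap: 0.0175
grip_force: 89.0
```

```bash
python3 st.py
python3 - <<'E'
from h import *
c=cam("wrist"); y=np.radians(yaw()); ax=np.array([[np.cos(y),np.sin(y)],[np.sin(y),-np.cos(y)]])
im=env.read_camera("wrist")[:,:,::-1]; cv2.imwrite("pics/w6.png",im); im=im.astype(int)
d=np.zeros(im.shape[:2],np.uint8); d[95:175,235:312]=(im.sum(2)<330)[95:175,235:312]
n,l,st,ce=cv2.connectedComponentsWithStats(d); k=1+np.argmax(st[1:,4]); S=plane(c,ce[k],.1355)[0]; print(ce[k],S)
zt=env.get_state()["tcp_pos"][2]-.0029
ro=plane(c,[(184,46),(370,46),(355,220.5),(198,220.5)],zt+.02).mean(0)
ri=plane(c,[(216,71.5),(340,71.5),(334.5,193),(220,193)],zt).mean(0)
nt=plane(c,[(223.5,78),(323.5,78),(320.5,177.5),(226.5,177.5)],.110).mean(0)
print(ro,ri,nt)
for a in(ro,ri):
  for b in(S,nt): print((ax@(b-a)[:2]*1000).round(1))
E
```

```text
13.0667 [0.5165 0.0106 0.1236] 105.3 [-0.14  0.79 -4.27] [-0.073 -0.041  0.021] 0.0175 [-0.135  0.259 -0.3    1.009 -0.     1.169]
[272.34219148 136.99854387] [0.49758385 0.07661495 0.1355    ]
[0.4994192  0.07643194 0.14057144] [0.49997904 0.07602961 0.12057144] [0.49783299 0.07686958 0.11      ]
[ 0.7 -1.7]
[ 0.8 -1.4]
[ 1.2 -2.2]
[ 1.4 -1.8]
```

>>> {"api": "servo_tool", "payload": {
  "increments": [
    {"grip": 1, "x": 1, "y": -1.8, "z": 0, "roll": 0},
    {"grip": 1, "x": 0, "y": 0, "z": 6, "roll": 0},
    {"grip": 1, "x": 0, "y": 0, "z": 6, "roll": 0},
    {"grip": 1, "x": 0, "y": 0, "z": 4, "roll": 0},
    {"grip": 1, "x": 0, "y": 0, "z": 0, "roll": 0}
  ]
}}

```text
clock: 13.53
tcp_pos: [0.5124, 0.0115, 0.1049]
orientation: [-0.001, 0.607, 0.795, -0.001]
wrist_force: [-0.4, 0.3, -3.8]
finger_gap: 0.0176
grip_force: 89.1
```

>>> {"api": "servo_tool", "payload": {
  "increments": [
    {"grip": 1, "x": 0, "y": 0, "z": 4, "roll": 0},
    {"grip": 1, "x": 0, "y": 0, "z": 2, "roll": 0}
  ]
}}

```text
clock: 13.7
tcp_pos: [0.5134, 0.0113, 0.0999]
orientation: [-0.0, 0.607, 0.795, -0.0]
wrist_force: [0.6, -0.3, -4.1]
finger_gap: 0.0174
grip_force: 89.1
```

```bash
python3 st.py
```

```text
13.7 [0.5134 0.0113 0.0999] 105.31 [ 0.6  -0.3  -4.08] [ 0.029 -0.016  0.026] 0.0174 [-0.134  0.276 -0.341  0.954 -0.     1.169]
```

>>> {"api": "servo_tool", "payload": {
  "increments": [
    {"grip": 1, "x": 0, "y": 0, "z": 5, "roll": 0},
    {"grip": 1, "x": 0, "y": 0, "z": 5, "roll": 0},
    {"grip": 1, "x": 0, "y": 0, "z": 3, "roll": 0},
    {"grip": 1, "x": 0, "y": 0, "z": 2, "roll": 0},
    {"grip": 1, "x": 0, "y": 0, "z": 0, "roll": 0}
  ]
}}

```text
clock: 14.12
tcp_pos: [0.513, 0.0114, 0.0847]
orientation: [-0.0, 0.607, 0.795, -0.0]
wrist_force: [0.5, -0.1, -4.1]
finger_gap: 0.0176
grip_force: 89.1
```

```bash
python3 st.py
```

```text
14.1167 [0.513  0.0114 0.0847] 105.31 [ 0.54 -0.09 -4.1 ] [ 0.02   0.002 -0.025] 0.0176 [-0.134  0.29  -0.363  0.919 -0.     1.169]
```

>>> {"api": "servo_tool", "payload": {
  "increments": [
    {"grip": 1, "x": 0, "y": 0, "z": 1, "roll": 0},
    {"grip": 1, "x": 0, "y": 0, "z": 0.7, "roll": 0},
    {"grip": 1, "x": 0, "y": 0, "z": 0, "roll": 0}
  ]
}}

```text
clock: 14.37
tcp_pos: [0.5136, 0.0113, 0.0837]
orientation: [0.0, 0.607, 0.795, 0.0]
wrist_force: [-0.1, 0.9, -3.9]
finger_gap: 0.0179
grip_force: 89.1
```

>>> {"api": "servo_tool", "payload": {
  "increments": [
    {"grip": 0, "x": 0, "y": 0, "z": 0, "roll": 0},
    {"grip": 0, "x": 0, "y": 0, "z": 0, "roll": 0},
    {"grip": 0, "x": 0, "y": 0, "z": 0, "roll": 0},
    {"grip": 0, "x": 0, "y": 0, "z": 0, "roll": 0},
    {"grip": 0, "x": 0, "y": 0, "z": 0, "roll": 0}
  ]
}}

```text
clock: 14.78
tcp_pos: [0.5138, 0.0113, 0.0841]
orientation: [0.0, 0.607, 0.795, 0.0]
wrist_force: [0.6, -0.7, 0.2]
finger_gap: 0.0769
grip_force: 0.0
```

>>> {"api": "servo_tool", "payload": {
  "increments": [
    {"grip": 0, "x": 0, "y": 0, "z": 0, "roll": 0},
    {"grip": 0, "x": 0, "y": 0, "z": -8, "roll": 0},
    {"grip": 0, "x": 0, "y": 0, "z": -25, "roll": 0},
    {"grip": 0, "x": 0, "y": 0, "z": -25, "roll": 0},
    {"grip": 0, "x": 0, "y": 0, "z": 0, "roll": 0}
  ]
}}

```text
clock: 15.2
tcp_pos: [0.5164, 0.011, 0.1468]
orientation: [0.003, 0.607, 0.795, 0.002]
wrist_force: [0.3, -0.0, 0.6]
finger_gap: 0.0851
grip_force: 0.0
```

```bash
python3 st.py
python3 - <<'E'
from h import *
c,im=shot("wrist","w7.png")
E
```

```text
15.2 [0.5164 0.011  0.1468] 105.31 [ 0.33 -0.05  0.6 ] [ 0.031 -0.08  -0.001] 0.0851 [-0.134  0.237 -0.269  1.057 -0.     1.169]
```

View pics/w7.png

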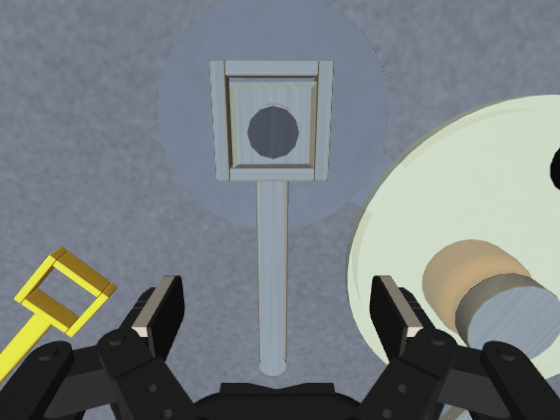

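The spanner lies flat over the nut, with the ring around (210–333, 61–181), and it is let go. I'll move 74 mm back along the handle and regrip near its end.

>>> {"api": "servo_tool", "payload": {
  "increments": [
    {"grip": 0, "x": -36, "y": 0, "z": 0, "roll": 0},
    {"grip": 0, "x": -37, "y": 0, "z": 0, "roll": 0},
    {"grip": 0, "x": 0, "y": 0, "z": 30, "roll": 0},
    {"grip": 0, "x": 0, "y": 0, "z": 25, "roll": 0},
    {"grip": 0, "x": 0, "y": 0, "z": 12, "roll": 0}
  ]
}}

```text
clock: 15.67
tcp_pos: [0.5307, -0.0595, 0.0714]
orientation: [-0.002, 0.607, 0.794, -0.001]
wrist_force: [0.1, 1.0, -0.2]
finger_gap: 0.0852
grip_force: 0.0
```

>>> {"api": "servo_tool", "payload": {
  "increments": [
    {"grip": 0, "x": 0, "y": 0, "z": 0, "roll": 0},
    {"grip": 0, "x": 0, "y": 0, "z": 0, "roll": 0},
    {"grip": 0, "x": 0, "y": 0, "z": 0, "roll": 0}
  ]
}}

```text
clock: 15.92
tcp_pos: [0.5332, -0.0591, 0.0753]
orientation: [0.0, 0.607, 0.795, 0.0]
wrist_force: [0.4, 0.5, 0.3]
finger_gap: 0.0855
grip_force: 0.0
```

```bash
python3 st.py
```

```text
15.9167 [ 0.5332 -0.0591  0.0753] 105.32 [0.4  0.53 0.25] [-0.048 -0.005 -0.027] 0.0855 [-0.26   0.338 -0.319  0.912 -0.     1.043]
```

>>> {"api": "servo_tool", "payload": {
  "increments": [
    {"grip": 1, "x": 0, "y": 0, "z": 0, "roll": 0},
    {"grip": 1, "x": 0, "y": 0, "z": 0, "roll": 0},
    {"grip": 1, "x": 0, "y": 0, "z": 0, "roll": 0},
    {"grip": 1, "x": 0, "y": 0, "z": 0, "roll": 0},
    {"grip": 1, "x": 0, "y": 0, "z": 0, "roll": 0}
  ]
}}

```text
clock: 16.33
tcp_pos: [0.533, -0.0591, 0.0751]
orientation: [0.0, 0.607, 0.795, 0.0]
wrist_force: [-0.4, 0.3, -0.1]
finger_gap: 0.0256
grip_force: 0.0
```

>>> {"api": "servo_tool", "payload": {
  "increments": [
    {"grip": 1, "x": 0, "y": 0, "z": 0, "roll": 0},
    {"grip": 1, "x": 0, "y": 0, "z": 0, "roll": 0}
  ]
}}

```text
clock: 16.5
tcp_pos: [0.5329, -0.0591, 0.075]
orientation: [0.0, 0.607, 0.795, 0.0]
wrist_force: [-0.9, -0.2, 2.4]
finger_gap: 0.0182
grip_force: 88.2
```

```bash
python3 st.py
cat > arc.py <<'E'
from h import *
import sys
# rows for a clockwise arc about the screw axis: chord in tool axes, then roll
s=env.get_state(); A=np.array([.498,.0765]); r=s["tcp_pos"][:2]-A; print("radius",np.linalg.norm(r),"arm yaw",np.degrees(np.arctan2(r[1],r[0])))
y=np.radians(yaw()); st=float(sys.argv[1]); Rm=R.from_euler("z",-st,degrees=True).as_matrix()[:2,:2]
d=(Rm@r-r)*1000; print("per row roll",st,"x",d@[np.cos(y),np.sin(y)],"y",d@[np.sin(y),-np.cos(y)])
E
python3 arc.py 6
```

```text
16.5 [ 0.5329 -0.0591  0.075 ] 105.31 [-0.94 -0.25  2.44] [0.086 0.142 0.05 ] 0.0182 [-0.26   0.338 -0.32   0.912 -0.     1.043]
radius 0.1400261337146422 arm yaw -75.57731127278548
per row roll 6.0 x 0.9948660355305523 y -14.622999761431064
```

>>> {"api": "servo_tool", "payload": {
  "increments": [
    {"grip": 1, "x": 0.8, "y": -14.6, "z": 0, "roll": 6},
    {"grip": 1, "x": 0.8, "y": -14.6, "z": 0, "roll": 6},
    {"grip": 1, "x": 0.8, "y": -14.6, "z": 0, "roll": 6},
    {"grip": 1, "x": 0, "y": 0, "z": 0, "roll": 0},
    {"grip": 1, "x": 0, "y": 0, "z": 0, "roll": 0}
  ]
}}

```text
clock: 16.92
tcp_pos: [0.4898, -0.0646, 0.0752]
orientation: [0.001, 0.723, 0.691, -0.0]
wrist_force: [-0.5, -3.4, 1.8]
finger_gap: 0.0182
grip_force: 89.1
```

```bash
python3 st.py; python3 arc.py 6
```

```text
16.9167 [ 0.4898 -0.0646  0.0752] 87.39 [-0.46 -3.39  1.81] [-0.675 -0.06  -0.135] 0.0182 [-2.930e-01  2.650e-01 -4.250e-01  8.790e-01 -1.000e-03  1.323e+00]
radius 0.1413556626413564 arm yaw -93.31936207365403
per row roll 6.0 x 0.9574542153175652 y -14.764956388282963
```

>>> {"api": "servo_tool", "payload": {
  "increments": [
    {"grip": 1, "x": 0.8, "y": -14.7, "z": 0, "roll": 6},
    {"grip": 1, "x": 0, "y": 0, "z": 0, "roll": 0},
    {"grip": 1, "x": 0, "y": 0, "z": 0, "roll": 0}
  ]
}}

```text
clock: 17.17
tcp_pos: [0.4754, -0.0632, 0.0752]
orientation: [0.001, 0.758, 0.652, -0.0]
wrist_force: [-0.8, -4.2, 3.6]
finger_gap: 0.0182
grip_force: 89.5
```

```bash
python3 st.py
python3 - <<'E'
from h import *
c,im=shot("wrist","w8.png");
E
```

```text
17.1667 [ 0.4754 -0.0632  0.0752] 81.43 [-0.76 -4.18  3.56] [-0.862 -0.015  0.034] 0.0182 [-0.299  0.24  -0.459  0.87  -0.002  1.422]
```

View pics/w8.png

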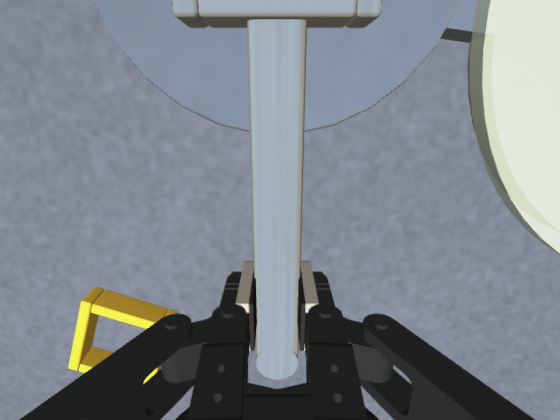

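The handle is straight in the jaws, clamped near (277,300), with the ring still in place on the lug at the top. The force readings were taken after stopping, when friction holds the nut, so I'll read them while it moves.

>>> {"api": "servo_tool", "payload": {
  "increments": [
    {"grip": 1, "x": -0.6, "y": -7.3, "z": 0, "roll": 3},
    {"grip": 1, "x": 0.2, "y": -7.3, "z": 0, "roll": 3}
  ]
}}

```text
clock: 17.38
tcp_pos: [0.4635, -0.0609, 0.0753]
orientation: [0.002, 0.791, 0.612, 0.002]
wrist_force: [6.0, -3.6, -0.0]
finger_gap: 0.0182
grip_force: 89.4
```

```bash
cat >> st.py <<'E'
A=np.array([.498,.0765]); r=s['tcp_pos'][:2]-A; F=s['wrist_force']; print("torque about nut",round(s['ft_torque'][2]+r[0]*F[1]-r[1]*F[0],3))
E
python3 st.py
```

```text
17.3833 [ 0.4635 -0.0609  0.0753] 75.43 [ 5.95 -3.6  -0.01] [-0.734 -1.296  1.176] 0.0182 [-0.303  0.215 -0.491  0.859  0.     1.522]
torque about nut 2.118
```

>>> {"api": "servo_tool", "payload": {
  "increments": [
    {"grip": 1, "x": 0.2, "y": -7.3, "z": 0, "roll": 3},
    {"grip": 1, "x": 0.2, "y": -7.3, "z": 0, "roll": 3}
  ]
}}

```text
clock: 17.55
tcp_pos: [0.4495, -0.0567, 0.0753]
orientation: [0.002, 0.822, 0.57, 0.001]
wrist_force: [6.2, -5.4, -1.0]
finger_gap: 0.0179
grip_force: 89.4
```

```bash
python3 st.py
```

```text
17.55 [ 0.4495 -0.0567  0.0753] 69.43 [ 6.19 -5.45 -1.02] [-1.081 -1.123  1.308] 0.0179 [-3.030e-01  1.900e-01 -5.250e-01  8.510e-01 -1.000e-03  1.627e+00]
torque about nut 2.397
```

>>> {"api": "servo_tool", "payload": {
  "increments": [
    {"grip": 1, "x": 0, "y": 0, "z": 0, "roll": 0},
    {"grip": 1, "x": 0, "y": 0, "z": 0, "roll": 0},
    {"grip": 1, "x": 0, "y": 0, "z": 0, "roll": 0}
  ]
}}

```text
clock: 17.8
tcp_pos: [0.448, -0.0562, 0.0753]
orientation: [0.001, 0.822, 0.57, 0.001]
wrist_force: [2.0, -3.7, 3.6]
finger_gap: 0.0184
grip_force: 89.6
```

```bash
python3 st.py
```

```text
17.8 [ 0.448  -0.0562  0.0753] 69.46 [ 2.04 -3.75  3.61] [-0.812 -0.597  0.626] 0.0184 [-0.303  0.189 -0.525  0.853 -0.     1.627]
torque about nut 1.085
```

>>> {"api": "servo_tool", "payload": {
  "increments": [
    {"grip": 1, "x": 0.2, "y": -4.9, "z": 0, "roll": 2},
    {"grip": 1, "x": 0.2, "y": -4.9, "z": 0, "roll": 2}
  ]
}}

```text
clock: 17.97
tcp_pos: [0.4404, -0.0531, 0.0753]
orientation: [0.002, 0.841, 0.54, 0.001]
wrist_force: [7.6, -7.7, -0.6]
finger_gap: 0.0184
grip_force: 89.7
```

```bash
python3 st.py
```

```text
17.9667 [ 0.4404 -0.0531  0.0753] 65.4 [ 7.6  -7.72 -0.57] [-1.581 -1.393  1.306] 0.0184 [-0.3    0.173 -0.546  0.847 -0.002  1.7  ]
torque about nut 2.737
```

>>> {"api": "servo_tool", "payload": {
  "increments": [
    {"grip": 1, "x": 0, "y": 0, "z": 0, "roll": 0},
    {"grip": 1, "x": 0.3, "y": 6.1, "z": 0, "roll": -2.5},
    {"grip": 1, "x": 0.3, "y": 6.1, "z": 0, "roll": -2.5},
    {"grip": 1, "x": 0, "y": 0, "z": 0, "roll": 0},
    {"grip": 1, "x": 0, "y": 0, "z": 0, "roll": 0}
  ]
}}

```text
clock: 18.38
tcp_pos: [0.4484, -0.0557, 0.0745]
orientation: [-0.001, 0.818, 0.576, -0.0]
wrist_force: [-0.5, -3.7, 5.6]
finger_gap: 0.0183
grip_force: 89.8
```

```bash
python3 st.py
```

```text
18.3833 [ 0.4484 -0.0557  0.0745] 70.28 [-0.54 -3.73  5.62] [-0.322  0.134  0.051] 0.0183 [-0.302  0.194 -0.522  0.857  0.     1.613]
torque about nut 0.164
```

>>> {"api": "servo_tool", "payload": {
  "increments": [
    {"grip": 0, "x": 0, "y": 0, "z": 0, "roll": 0},
    {"grip": 0, "x": 0, "y": 0, "z": 0, "roll": 0},
    {"grip": 0, "x": 0, "y": 0, "z": 0, "roll": 0},
    {"grip": 0, "x": 0, "y": 0, "z": 0, "roll": 0},
    {"grip": 0, "x": 0, "y": 0, "z": -15, "roll": 0}
  ]
}}

```text
clock: 18.8
tcp_pos: [0.4465, -0.055, 0.0874]
orientation: [-0.002, 0.818, 0.576, -0.002]
wrist_force: [-0.4, -0.1, -0.1]
finger_gap: 0.0773
grip_force: 0.0
```

>>> {"api": "servo_tool", "payload": {
  "increments": [
    {"grip": 0, "x": 25, "y": 0, "z": -5, "roll": 0},
    {"grip": 0, "x": 30, "y": 0, "z": 0, "roll": 0},
    {"grip": 0, "x": 19, "y": 0, "z": 0, "roll": 0},
    {"grip": 0, "x": 0, "y": 0, "z": 0, "roll": 0},
    {"grip": 0, "x": 0, "y": 0, "z": 0, "roll": 0}
  ]
}}

```text
clock: 19.22
tcp_pos: [0.4735, 0.0146, 0.0944]
orientation: [-0.0, 0.817, 0.577, -0.0]
wrist_force: [0.5, -1.1, 0.1]
finger_gap: 0.0855
grip_force: 0.0
```

```bash
python3 st.py
python3 - <<'E'
from h import *
c,im=shot("wrist","w9.png")
E
```

```text
19.2167 [0.4735 0.0146 0.0944] 70.44 [ 0.49 -1.12  0.12] [-0.033 -0.018 -0.055] 0.0855 [-0.139  0.211 -0.444  0.917 -0.     1.773]
torque about nut 0.003
```

View pics/w9.png

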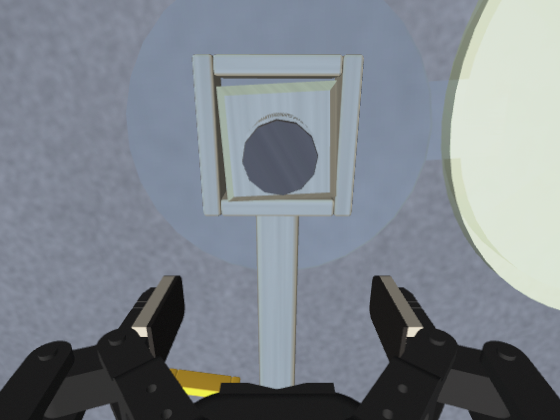

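The ring is still round the nut, with the nut turned about 4° counterclockwise within the hole: its top edge runs from (220,88) to (335,80). I'll grip the middle, back off 3.5° to free it, and lift.

>>> {"api": "servo_tool", "payload": {
  "increments": [
    {"grip": 0, "x": 0, "y": 0, "z": 6, "roll": 0},
    {"grip": 0, "x": 0, "y": 0, "z": 4, "roll": 0},
    {"grip": 1, "x": 0, "y": 0, "z": 0, "roll": 0},
    {"grip": 1, "x": 0, "y": 0, "z": 0, "roll": 0},
    {"grip": 1, "x": 0, "y": 0, "z": 0, "roll": 0}
  ]
}}

```text
clock: 19.68
tcp_pos: [0.4735, 0.0133, 0.0845]
orientation: [-0.0, 0.818, 0.575, -0.0]
wrist_force: [-0.3, 0.6, 0.1]
finger_gap: 0.0516
grip_force: 0.0
```

>>> {"api": "servo_tool", "payload": {
  "increments": [
    {"grip": 1, "x": 0, "y": 0, "z": 0, "roll": 0},
    {"grip": 1, "x": 0, "y": 0, "z": 0, "roll": 0},
    {"grip": 1, "x": 0, "y": 0, "z": 0, "roll": 0},
    {"grip": 1, "x": 0, "y": 4, "z": 0, "roll": -3.5},
    {"grip": 1, "x": 0, "y": 0, "z": 0, "roll": 0}
  ]
}}

```text
clock: 20.1
tcp_pos: [0.4771, 0.0124, 0.0852]
orientation: [-0.0, 0.799, 0.601, -0.0]
wrist_force: [-2.9, -0.2, 6.1]
finger_gap: 0.0173
grip_force: 89.1
```

```bash
python3 st.py
```

```text
20.1 [0.4771 0.0124 0.0852] 73.94 [-2.91 -0.24  6.08] [0.029 0.619 0.031] 0.0173 [-0.142  0.226 -0.449  0.896 -0.     1.709]
torque about nut -0.151
```

>>> {"api": "servo_tool", "payload": {
  "increments": [
    {"grip": 1, "x": 0, "y": 0, "z": -4, "roll": 0},
    {"grip": 1, "x": 0, "y": 0, "z": -6, "roll": 0}
  ]
}}

```text
clock: 20.27
tcp_pos: [0.4765, 0.0125, 0.0941]
orientation: [-0.001, 0.8, 0.6, -0.001]
wrist_force: [-0.4, -0.4, -3.9]
finger_gap: 0.0172
grip_force: 88.4
```

```bash
python3 st.py
```

```text
20.2667 [0.4765 0.0125 0.0941] 73.79 [-0.39 -0.44 -3.89] [ 0.    -0.001  0.025] 0.0172 [-0.142  0.217 -0.436  0.92  -0.     1.711]
torque about nut 0.009
```

Free lift, since only the spanner's weight is felt. I'll raise it clear and take it back to its bench spot.

>>> {"api": "servo_tool", "payload": {
  "increments": [
    {"grip": 1, "x": 0, "y": 0, "z": -10, "roll": 0},
    {"grip": 1, "x": 0, "y": 0, "z": -25, "roll": 0},
    {"grip": 1, "x": 0, "y": 0, "z": -30, "roll": 0},
    {"grip": 1, "x": 0, "y": 0, "z": -15, "roll": 0},
    {"grip": 1, "x": 0, "y": 0, "z": 0, "roll": 0}
  ]
}}

```text
clock: 20.68
tcp_pos: [0.4802, 0.012, 0.179]
orientation: [0.003, 0.8, 0.6, 0.003]
wrist_force: [0.9, -0.3, -4.5]
finger_gap: 0.017
grip_force: 89.1
```

```bash
python3 st.py; python3 -c "
from h import *
plan([.5215,-.2175,.17],0.8,8)"
```

```text
20.6833 [0.4802 0.012  0.179 ] 73.81 [ 0.91 -0.29 -4.46] [-0.053 -0.073  0.017] 0.017 [-0.142  0.149 -0.297  1.118 -0.     1.711]
torque about nut 0.081
{"x":-26,"y":13,"z":1,"roll":-0.1},{"x":-26,"y":13,"z":1,"roll":-0.1},{"x":-26,"y":13,"z":1,"roll":-0.1},{"x":-26,"y":13,"z":1,"roll":-0.1},{"x":-26,"y":13,"z":1,"roll":-0.1},
{"x":-26,"y":13,"z":1,"roll":-0.1},{"x":-27,"y":12,"z":1,"roll":-0.1},{"x":-27,"y":12,"z":2,"roll":-0.1},end [ 0.521  -0.2179  0.17  ] 74.6
```

>>> {"api": "servo_tool", "payload": {
  "increments": [
    {"grip": 1, "x": -26, "y": 13, "z": 1, "roll": 0},
    {"grip": 1, "x": -26, "y": 13, "z": 1, "roll": 0},
    {"grip": 1, "x": -26, "y": 13, "z": 1, "roll": 0},
    {"grip": 1, "x": -26, "y": 13, "z": 1, "roll": 0},
    {"grip": 1, "x": -26, "y": 13, "z": 1, "roll": 0}
  ]
}}

```text
clock: 21.1
tcp_pos: [0.5031, -0.1316, 0.1685]
orientation: [-0.001, 0.8, 0.601, -0.0]
wrist_force: [0.1, 0.7, -4.6]
finger_gap: 0.0173
grip_force: 89.0
```

>>> {"api": "servo_tool", "payload": {
  "increments": [
    {"grip": 1, "x": -26, "y": 13, "z": 1, "roll": 0},
    {"grip": 1, "x": -27, "y": 12, "z": 1, "roll": 0},
    {"grip": 1, "x": -27, "y": 12, "z": 2, "roll": 0},
    {"grip": 1, "x": 0, "y": 0, "z": 20, "roll": 0},
    {"grip": 1, "x": 0, "y": 0, "z": 35, "roll": 0}
  ]
}}

```text
clock: 21.52
tcp_pos: [0.5196, -0.2214, 0.1126]
orientation: [0.004, 0.801, 0.599, 0.001]
wrist_force: [0.9, 0.2, -4.8]
finger_gap: 0.0172
grip_force: 89.2
```

>>> {"api": "servo_tool", "payload": {
  "increments": [
    {"grip": 1, "x": 0, "y": 0, "z": 40, "roll": 0},
    {"grip": 1, "x": 0, "y": 0, "z": 30, "roll": 0},
    {"grip": 1, "x": 0, "y": 0, "z": 15, "roll": 0},
    {"grip": 1, "x": 0, "y": 0, "z": 6, "roll": 0},
    {"grip": 1, "x": 0, "y": 0, "z": 0, "roll": 0}
  ]
}}

```text
clock: 21.93
tcp_pos: [0.515, -0.2167, 0.0172]
orientation: [-0.002, 0.8, 0.6, -0.001]
wrist_force: [0.4, -1.0, -3.2]
finger_gap: 0.0173
grip_force: 89.0
```

>>> {"api": "servo_tool", "payload": {
  "increments": [
    {"grip": 1, "x": 0, "y": 0, "z": 0, "roll": 0},
    {"grip": 1, "x": 0, "y": 0, "z": 0, "roll": 0}
  ]
}}

```text
clock: 22.1
tcp_pos: [0.5181, -0.2185, 0.0211]
orientation: [0.001, 0.8, 0.601, 0.0]
wrist_force: [0.6, 0.3, -3.3]
finger_gap: 0.017
grip_force: 89.0
```

```bash
python3 st.py
```

```text
22.1 [ 0.5181 -0.2185  0.0211] 73.81 [ 0.58  0.33 -3.25] [-0.056 -0.039 -0.035] 0.017 [-0.542  0.438 -0.32   0.81  -0.     1.312]
torque about nut 0.144
```

>>> {"api": "servo_tool", "payload": {
  "increments": [
    {"grip": 1, "x": 0, "y": 0, "z": 6, "roll": 0},
    {"grip": 1, "x": 0, "y": 0, "z": 5, "roll": 0},
    {"grip": 1, "x": 0, "y": 0, "z": 3, "roll": 0},
    {"grip": 1, "x": 0, "y": 0, "z": 1, "roll": 0},
    {"grip": 1, "x": 0, "y": 0, "z": 0, "roll": 0}
  ]
}}

```text
clock: 22.52
tcp_pos: [0.5171, -0.2179, 0.0053]
orientation: [0.0, 0.8, 0.601, 0.0]
wrist_force: [-0.4, -0.2, 1.9]
finger_gap: 0.0174
grip_force: 89.6
```

```bash
python3 st.py
```

```text
22.5167 [ 0.5171 -0.2179  0.0053] 73.81 [-0.35 -0.19  1.89] [ 0.129  0.241 -0.01 ] 0.0174 [-0.542  0.456 -0.338  0.777 -0.     1.312]
torque about nut -0.118
```

Force now reads +1.9 N, so the spanner rests on the bench. I'll open and rise.

>>> {"api": "servo_tool", "payload": {
  "increments": [
    {"grip": 0, "x": 0, "y": 0, "z": 0, "roll": 0},
    {"grip": 0, "x": 0, "y": 0, "z": 0, "roll": 0},
    {"grip": 0, "x": 0, "y": 0, "z": 0, "roll": 0},
    {"grip": 0, "x": 0, "y": 0, "z": 0, "roll": 0},
    {"grip": 0, "x": 0, "y": 0, "z": -10, "roll": 0}
  ]
}}

```text
clock: 22.93
tcp_pos: [0.5157, -0.2171, 0.0134]
orientation: [-0.001, 0.8, 0.6, -0.001]
wrist_force: [-0.9, -0.2, -0.2]
finger_gap: 0.0764
grip_force: 0.0
```

>>> {"api": "servo_tool", "payload": {
  "increments": [
    {"grip": 0, "x": 0, "y": 0, "z": -35, "roll": 0},
    {"grip": 0, "x": 0, "y": 0, "z": -40, "roll": 0},
    {"grip": 0, "x": 0, "y": 0, "z": -40, "roll": 0},
    {"grip": 0, "x": 0, "y": 0, "z": -20, "roll": 0},
    {"grip": 0, "x": 0, "y": 0, "z": 0, "roll": 0}
  ]
}}

```text
clock: 23.35
tcp_pos: [0.5201, -0.2196, 0.1566]
orientation: [0.005, 0.8, 0.601, 0.002]
wrist_force: [0.5, -0.2, -0.8]
finger_gap: 0.0857
grip_force: 0.0
```

>>> {"api": "servo_tool", "payload": {
  "increments": [
    {"grip": 0, "x": 0, "y": 0, "z": 0, "roll": 0},
    {"grip": 0, "x": 0, "y": 0, "z": 0, "roll": 0},
    {"grip": 0, "x": 0, "y": 0, "z": 0, "roll": 0},
    {"grip": 0, "x": 0, "y": 0, "z": 0, "roll": 0}
  ]
}}

```text
clock: 23.68
tcp_pos: [0.5159, -0.2172, 0.148]
orientation: [-0.001, 0.8, 0.6, -0.001]
wrist_force: [-0.3, -0.5, -0.7]
finger_gap: 0.0853
grip_force: 0.0
```

```bash
python3 st.py
python3 - <<'E'
from h import *
c,im=shot("wrist","w10.png")
E
```

```text
23.6833 [ 0.5159 -0.2172  0.148 ] 73.81 [-0.27 -0.47 -0.65] [-0.002 -0.017  0.013] 0.0853 [-0.542  0.324 -0.146  1.104 -0.     1.312]
torque about nut -0.076
```

View pics/w10.png

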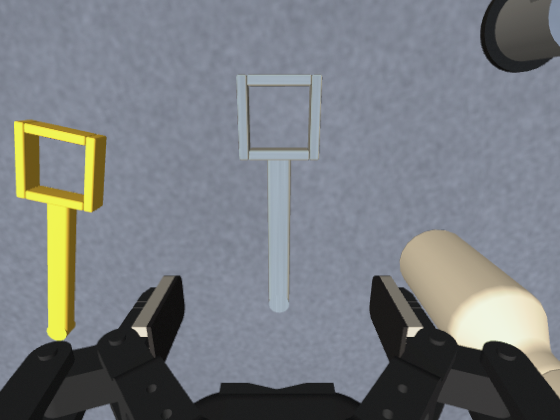

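The spanner lies flat on the bench, with its ring at (280,117) and its handle end at (279,306). The gripper is clear of everything.

```bash
python3 -c "
from workcell import env
print(env.hand_in())"
```

```text
the job is handed in; nothing more can be done
None
```

I handed the job in at about 24 s: nut run down by hand, then pulled up with the spanner to about 1.8–2.4 N m by my estimate (lug contact force not read directly), spanner back flat on the bench, bystanders not touched; no verdict came back.

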